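# Tip out the collars and hold the shaft level over the bin

## Task

Get a shaft ready for fitting: first tip the hinged sorter tray by its wire handle so that the three set collars slide off into the bin under its lip, and let the tray back down, leaving the bin in its place. Then draw the round stepped shaft out of the slanted holder it stands in, turn it level and finish while still holding it in the gripper, steady, over the middle of the bin and at least 15 cm above the desk. Leave the hexagonal stand-off in the other holder, the loupe and the roll of masking tape alone.

Things in the scene. Friction and masses are not known exactly. Their poses are not given: they have to be found in the camera images.
- stand: stand of the sorter tray, fixed to the desk: dark base plate 124 x 95 mm with two grey side brackets 84 mm high that reach out over the bin. Origin on the desk; its x runs along the tray's hinge, its +y points from the pouring lip towards the handle. The hinge axis lies at y = -58 mm, z = 70 mm of this frame
- tray (a joint): tilt of the sorter tray, rad: 0 level (rests so by its weight, 0.22 kg, free hinge), up to 1.05 as the handle end rises; falls back when let go. Aluminium pan 100 mm wide (stand's x), 118 mm long, walls 13 mm high on three sides, open at the lip (stand's -y, 6 mm past the hinge); floor 70 mm above the desk. Collars begin to slide at about 0.45 to 0.65 rad
- tray_bar (a point): middle of the tray's wire handle: round bar 9 mm thick, 70 mm long, parallel to the stand's x, 40 mm clear of the tray's rear wall, 80 mm above the desk when level; it moves on an arc about the hinge (155 mm along the tray from the hinge and 10 mm above the tray floor). Can be pinched from above across the bar, and turns in the grip as the tray tilts
- bin: small blue parts bin, 147 x 107 mm at its rim, 52 mm high, inside floor about 116 x 76 mm, loose, about 0.3 kg; it stands under the tray's lip with its long side along the stand's x. Origin at the centre of its underside on the desk
- collar_0: set collar: plain short steel ring, 23 mm outside, 12 mm tall, about 30 g; starts lying flat somewhere on the sorter tray; origin at the centre of one flat face (the underside at the start), z along its axis
- collar_1: set collar: plain short steel ring, 23 mm outside, 12 mm tall, about 30 g; starts lying flat somewhere on the sorter tray; origin at the centre of one flat face (the underside at the start), z along its axis
- collar_2: set collar: plain short steel ring, 23 mm outside, 12 mm tall, about 30 g; starts lying flat somewhere on the sorter tray; origin at the centre of one flat face (the underside at the start), z along its axis
- pin_shaft: round stepped steel shaft, 73 mm long, about 0.15 kg: 21 mm thick over its lower 50 mm, thinner towards the free end; origin at the centre of the thick end face, z along the axis to the thin end. It starts in the bore of holder_a, leaning 45 to 50 degrees from upright, thick end 20 mm deep
- shaft_mid (a point): point on the shaft's axis half-way along it, 36.5 mm from the thick end
- holder_a: grey holder fixed to the desk, with the round shaft in it: foot 64 x 46 mm under a block 40 x 36 mm whose bore (22.4 mm wide, 20 mm deep) leans 45 degrees; draw out along it, up and to the holder's -x. Origin on the desk; bore mouth centred at x -10, z 40 mm of its frame; its top is 54 mm above the desk. The two holders look alike and may swap places
- holder_b: the same kind of holder, with the hexagonal stand-off in it
- hex_standoff: bystander: brass-coloured hexagonal stand-off 16 to 19 mm thick, 52 mm long with a thin stud at its end, in holder_b; leave it
- tray_stand: obstacle, fixed: white letter tray on legs at the middle of the desk, 250 mm (x) by 340 mm (y), 180 mm high; origin on the desk under its centre. Pass over it or in front of it
- loupe: bystander: black inspection loupe, 35 mm across, 40 mm tall, standing on the desk; origin under its centre
- masking_tape: bystander: roll of masking tape, 100 mm across, 25 mm tall, lying on the desk
There are look-alikes about, which are no part of the job. Leave any blue look-alike of the pin_shaft alone. What is shaped like the holder_b but turquoise is not meant.

How it is judged:
By the outcome, as a careful person would: the job done as asked, in the order asked, and still so for the second after the job is handed in, while the arm keeps its last pose, push and grip.
It also fails if it takes over 67 s, if anything falls off the work surface, if the arm or the gripper's body presses on something with over 40 N, if the wrist force passes 120 N, or if a joint passes its speed limit or range.

## Robot

A 6-joint arm with a two-finger parallel gripper is mounted at the origin on a cart in front of the work surface, level with it; the furniture and walls round the work are solid. World frame = base frame: x ahead of the robot, y to its left, z up, the work surface at z = 0. Lengths are in m, angles in degrees, forces in N, time in s.
With the tool pointing down it reaches from about 0.3 to 0.75 m from the base axis. Payload 8.5 kg.
Tool frame: the origin (TCP) lies midway between the tips of the shut fingers; the grasp point (between the pads) lies env.tcp_to_grasp behind it (env.tcp_to_grasp is the distance from the TCP to the grasp point, in m); z points along the fingers, y is the direction in which the jaws open and shut (so a half turn about z gives the same grasp; the last joint's range is limited). The gripper opens to 85 mm and grips with 20 to 120 N. Pads are 22 mm wide; open, the fingers measure 114 mm over their backs; the gripper's body (76 mm by 85 mm) begins 54 mm behind the grasp point. The pads swing forward as they close: fully open they stand 13 mm farther back than shut.
Start: joints at [-75.648, 21.807, 74.336, -0, 83.858, -12.336], TCP at [0.247, -0.491, 0.231] pointing down, gripper open.
Joint ranges: [-178.18, 178.18], [-50.72, 133.34], [12.68, 142.11], [-81.47, 261.47], [9.98, 163.14], [-165.26, 165.26]. Speed limits (degrees/s): [136.94, 136.94, 180, 180, 180, 180].

## Interface

Orientations are given as a 3x3 rotation matrix whose columns are the frame's x, y, z axes.
In Python, from rig import readout, imaging, job, env gives the robot as it stands.
- The arm moves only by the tool move_arm, never from a script. Its argument "motion" is a list of rows, each a list of 3 entries, a list of its own where there are three numbers: the shift along the tool's x, y, z normalised to -1 to 1, where 1 is 0.02 m, then the turn, a rotation vector about the tool's x, y, z normalised to -1 to 1, where 1 is 120 degrees, then the gripper command: -1 is shut, 1 is fully open, values between are in proportion. In form: [[[tx, ty, tz], [rx, ry, rz], claw], ...]. A call has 1 to 12 rows; each row shifts and turns the pose as measured when the row begins, along the tool's axes as they then stand; what a row does not reach is not made up. A row lasts 1/12 s, in which the tool goes at most 41.7 mm and 7.16 degrees, less where a joint would pass 70% of its speed; a pose out of reach is approached as far as the arm can. A call with a number of a shift or a turn outside -1 to 1 is refused whole. A call with a gripper value outside its range is refused whole. The fingers move at their own pace and stop on an object; "squeeze" is the grip in N (left out, the last holds). Time passes only in rows, so rows that do not move let the fingers close. It gives the time, the measured TCP pose, the force and the opening at its end, in the units of the state.
- readout.observe(): the state, without advancing time (a new reading comes with each control period).
- imaging.get_image(name): name is "scene" or "top"; returns a dict with "img" (384x512x3 uint8, blue, green, red), "fov_y" (degrees; the focal length in pixels is half the picture's height over the tangent of half this angle, whatever the lens; pixels are square), "cx", "cy" (the principal point, pixels), "eye" and "orientation" of the camera in the world. Camera axes: x right, y up, looking along -z (the intrinsics and any distortion apply to the point x, -y, -z); pixel columns grow to the right and rows downward; lengths in m; the calibration is good to about 2 mm. A picture is of the moment at which its call begins. There is no depth.
- job.close_job(): hands the job in, once; it reports no verdict.
The state is a dict: "time_s": time; "q": joint angles; "qvel": joint speeds; "joint_efforts": joint torques, N m; "position": TCP position; "tool_rot": TCP orientation; "ft_force": force on the tool from outside, world axes, zero at the start; "wrist_torque": the same for the moment, N m; "grip_width": finger opening in m.
Only numpy, scipy, OpenCV 4.12 (cv2) and the standard library are available. Lean on these libraries where they do the work, as an engineer would, in place of code of your own. Each camera call takes 0.05 s, during which the arm holds its last target.

## Working session

There is one attempt and no reset: what is moved stays moved. The work goes in short steps, Python scripts to look and compute and a tool call to move; the robot and the scene stay as the last step left them, time stands still between calls to the robot, and variables do not carry over. Pictures are saved under pics/ and viewed, and the job is handed in when it is done.

Besides the shell and the picture viewer there is one more tool, called after ">>>" as name(argument=value, ...) on one line, values as JSON. move_arm: Moves the arm, as the interface text tells. Its arguments: {"type":"object","properties":{"motion":{"type":"array","items":{"type":"array"}},"squeeze":{"type":"number"}},"required":["motion"]}

```bash
ls; mkdir -p pics; python3 - <<'E'
from rig import readout, imaging, job, env
import cv2
print(env.tcp_to_grasp, [a for a in dir(env) if a[0]!='_'])
s=readout.observe(); print(s)
for n in("scene","top"):
    d=imaging.get_image(n); cv2.imwrite(f"pics/{n}0.png",d["img"]); print({k:v for k,v in d.items() if k!="img"})
E
```

```text
pics
0.0187 ['MotionError', 'tcp_to_grasp']
{'time_s': 0.0, 'q': array([-7.56470467e+01,  2.18418018e+01,  7.43870226e+01,  3.91067745e-04,
        8.38555268e+01, -1.23347640e+01]), 'qvel': array([-0.04123234,  0.10877824,  0.00383134, -0.06618967, -0.09227568,
        0.04603154]), 'joint_efforts': array([-2.18542693e-03, -4.48459983e+01, -2.31273329e+01, -2.85014203e-04,
        4.80437069e-03,  2.18078526e-06]), 'position': array([ 0.2469535 , -0.49111057,  0.2306908 ]), 'tool_rot': array([[ 8.93468078e-01,  4.49126557e-01, -3.58377237e-04],
       [ 4.49126586e-01, -8.93466995e-01,  1.42793591e-03],
       [ 3.21125709e-04, -1.43677190e-03, -9.99998916e-01]]), 'ft_force': array([-0.14548074,  0.39577615, -0.48405146]), 'wrist_torque': array([-0.05482933, -0.00163155, -0.00598168]), 'grip_width': 0.08525932053817553}
{'fov_y': 51.19860300833425, 'cx': 255.14313264897214, 'cy': 193.63769502474221, 'eye': array([0.04386505, 0.54041232, 0.89657162]), 'orientation': array([[-0.7713    ,  0.46650191, -0.43298069],
       [-0.63627425, -0.58209522,  0.50628079],
       [-0.01585503,  0.66598883,  0.7457932 ]])}
{'fov_y': 43.22187581251782, 'cx': 254.69071388565735, 'cy': 184.27848528544558, 'eye': array([0.37712613, 0.00502808, 1.36032691]), 'orientation': array([[ 0.02345396,  0.99281847, -0.11730898],
       [-0.9995978 ,  0.02516017,  0.01308473],
       [ 0.01594228,  0.11695491,  0.99300926]])}
```

View pics/scene0.png

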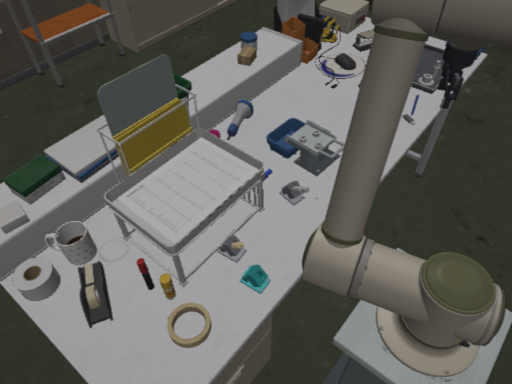

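View pics/top0.png

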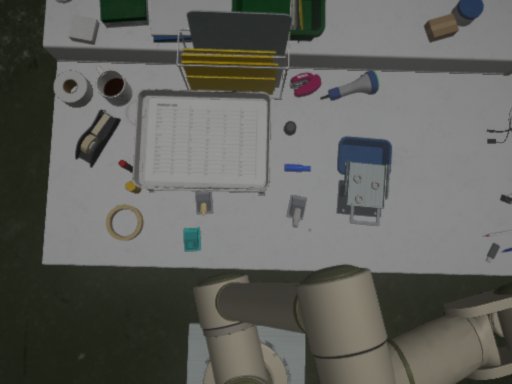

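```bash
python3 - <<'E'
import cv2
t=cv2.imread("pics/top0.png"); s=cv2.imread("pics/scene0.png")
cv2.imwrite("pics/c1.png",cv2.resize(t[130:240,270:410],None,fx=5.5,fy=5.4,interpolation=cv2.INTER_CUBIC))
cv2.imwrite("pics/c2.png",cv2.resize(s[105:215,250:360],None,fx=5.4,fy=5.4,interpolation=cv2.INTER_CUBIC))
cv2.imwrite("pics/c3.png",cv2.resize(t[180:260,170:320],None,fx=5.3,fy=5.3,interpolation=cv2.INTER_CUBIC))
E
```

```text
(no output)
```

View pics/c1.png

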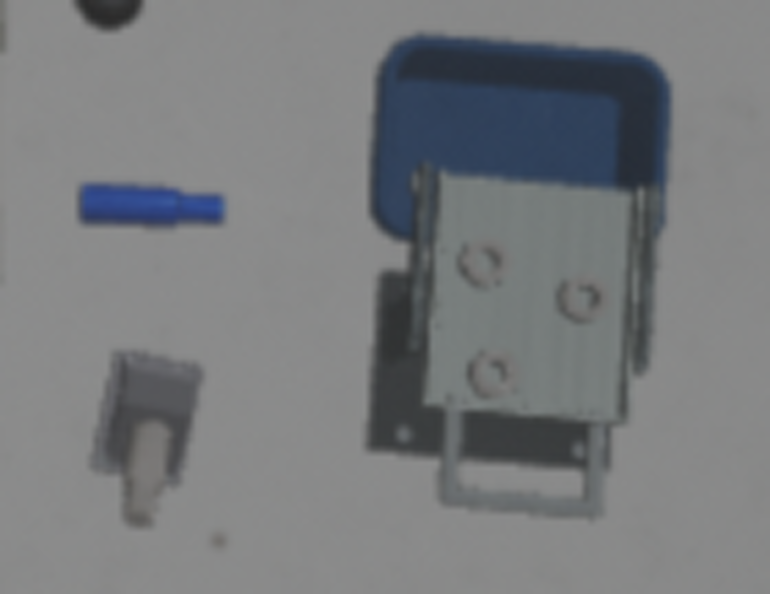

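View pics/c2.png

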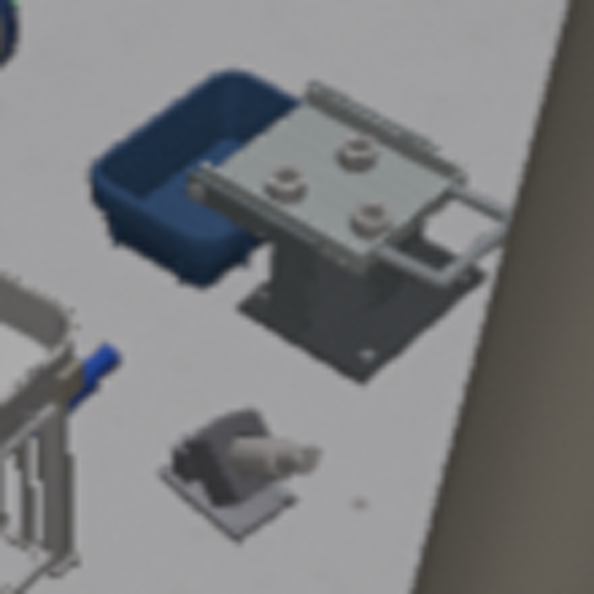

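View pics/c3.png

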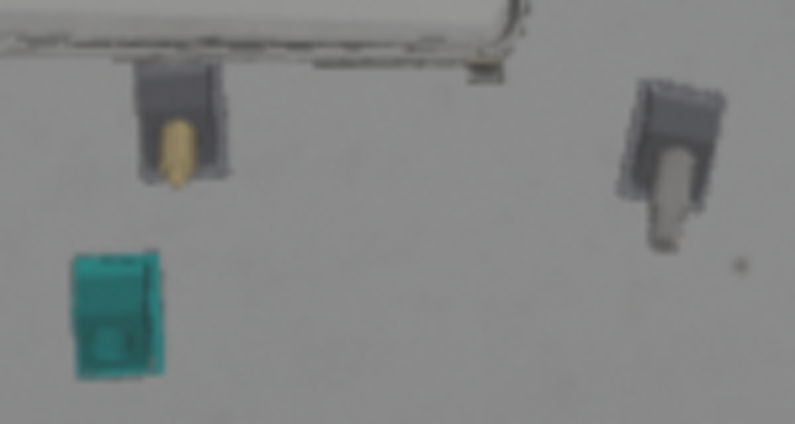

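```bash
cat > h.py <<'E'
import numpy as np
CAM={"scene":dict(fov=51.19860300833425,cx=255.14313264897214,cy=193.63769502474221,eye=np.array([0.04386505,0.54041232,0.89657162]),R=np.array([[-0.7713,0.46650191,-0.43298069],[-0.63627425,-0.58209522,0.50628079],[-0.01585503,0.66598883,0.7457932]])),
"top":dict(fov=43.22187581251782,cx=254.69071388565735,cy=184.27848528544558,eye=np.array([0.37712613,0.00502808,1.36032691]),R=np.array([[0.02345396,0.99281847,-0.11730898],[-0.9995978,0.02516017,0.01308473],[0.01594228,0.11695491,0.99300926]]))}
def ray(c,u,v):
    C=CAM[c]; f=192/np.tan(np.radians(C["fov"]/2))
    return C["eye"],C["R"]@np.array([(u-C["cx"])/f,-(v-C["cy"])/f,-1])
def onz(c,u,v,z):
    e,d=ray(c,u,v); return e+d*(z-e[2])/d[2]
def tri(p,q):
    (a,d),(b,e)=ray("top",*p),ray("scene",*q)
    s=np.linalg.lstsq(np.c_[d,-e],b-a,rcond=None)[0]
    P,Q=a+d*s[0],b+e*s[1]; return (P+Q)/2,np.linalg.norm(P-Q)
def proj(c,P):
    C=CAM[c]; f=192/np.tan(np.radians(C["fov"]/2)); p=C["R"].T@(np.array(P)-C["eye"])
    return C["cx"]-f*p[0]/p[2], C["cy"]+f*p[1]/p[2]
def crop(x,y,s,ox,oy,sy=None):
    sy=sy or s; return ((x+.5)/s-.5+ox,(y+.5)/sy-.5+oy)
E
python3 - <<'E'
from h import *
np.set_printoptions(precision=4,suppress=True)
t=lambda x,y:crop(x,y,5.5,270,130,5.4); s=lambda x,y:crop(x,y,5.4,250,105)
for n,p,z in [("barL",(447,495),.08),("barR",(601,508),.08),("lipL",(435,174),.07),("lipR",(632,188),.07),("wallL",(424,405),.083),("wallR",(618,423),.083),("binL",(371,150),.052),("binR",(668,160),.052),("binT",(530,45),.052),("baseL",(367,450),.004),("baseR",(608,468),.004),("mouth",(152,425),.04),("tip",(138,522),.075)]:
    print(n,onz("top",*t(*p),z))
for n,p,q in [("barL",(447,497),(445,280)),("tip",(138,522),(318,458)),("holder foot nearR/..",(92,470),(238,540)),("blk?",(203,370),(247,410)),("baseL",(367,450),(362,382)),("lipL",(435,174),(205,165)),("c1",(481,263),(287,178)),("c0",(580,298),(357,148)),("c2",(489,373),(372,212)),("baseTL",(383,275),(238,307))]:
    P,e=tri(t(*p),s(*q)); print(n,P,"gap",round(e,4))
E
```

```text
barL [ 0.4364 -0.2685  0.08  ]
barR [ 0.4318 -0.3428  0.08  ]
lipL [ 0.5971 -0.2647  0.07  ]
lipR [ 0.5926 -0.3619  0.07  ]
wallL [ 0.48   -0.2567  0.083 ]
wallR [ 0.4735 -0.3505  0.083 ]
binL [ 0.6117 -0.2364  0.052 ]
binR [ 0.6105 -0.3852  0.052 ]
binT [ 0.6682 -0.3162  0.052 ]
baseL [ 0.4622 -0.2438  0.004 ]
baseR [ 0.4559 -0.3672  0.004 ]
mouth [ 0.47   -0.1301  0.04  ]
tip [ 0.4198 -0.1204  0.075 ]
barL [ 0.4344 -0.2687  0.0813] gap 0.0021
tip [ 0.418  -0.1216  0.0738] gap 0.0043
holder foot nearR/.. [ 0.4483 -0.1037  0.0023] gap 0.0005
blk? [ 0.4934 -0.1601  0.0293] gap 0.0144
baseL [ 0.4621 -0.244   0.0034] gap 0.0005
lipL [ 0.5936 -0.2625  0.084 ] gap 0.0028
c1 [ 0.5506 -0.2849  0.0819] gap 0.0013
c0 [ 0.5346 -0.3333  0.081 ] gap 0.0011
c2 [ 0.4956 -0.2886  0.0836] gap 0.0022
baseTL [ 0.5547 -0.2519  0.0017] gap 0.0007
```

```bash
cat >> h.py <<'E'
from scipy.spatial.transform import Rotation as Ro
def plan(P,R,claw,vmax=.018,n=None,state=None,wmax=6.9):
    """rows from the current pose to P,R: straight line, even turn"""
    if state is None:
        from rig import readout; state=readout.observe()
    p=np.array(state["position"]);r=Ro.from_matrix(state["tool_rot"]);T=Ro.from_matrix(R)
    P=np.array(P)
    rv=(r.inv()*T).as_rotvec(degrees=True)
    k=n or int(max(1,np.ceil(np.linalg.norm(P-p)/vmax),np.ceil(np.linalg.norm(rv)/wmax)))
    rows=[]
    for i in range(k):
        m=k-i
        rv=(r.inv()*T).as_rotvec(degrees=True)/m
        d=r.inv().apply((P-p)/m)
        a=np.round(d/.02,2);b=np.round(rv/120,3)
        rows.append([a.tolist(),b.tolist(),claw])
        p=p+r.apply(a*.02);r=r*Ro.from_rotvec(b*120,degrees=True)
    return rows
def show(rows):
    print(len(rows))
    for i in range(0,len(rows),12): print("["+",".join(str(r).replace(" ","") for r in rows[i:i+12])+"]")
def st():
    from rig import readout
    s=readout.observe(); np.set_printoptions(precision=4,suppress=True)
    print("t",round(s["time_s"],2),"p",s["position"],"R",s["tool_rot"].tolist() and np.round(s["tool_rot"],3).tolist(),"F",np.round(s["ft_force"],1),"w",round(s["grip_width"],4),"q",np.round(s["q"],1))
    return s
a=np.radians(2.9)
U=np.array([-np.cos(a),np.sin(a),0]); H=np.array([np.sin(a),np.cos(a),0]) 
BAR=np.array([.434,-.3055,.080])
RB=np.c_[H,-U,[0,0,-1]]   # tool x along bar, y away from handle side
E
python3 - <<'E'
from h import *
print(RB, np.linalg.det(RB))
show(plan([BAR[0],BAR[1],.13],RB,-.3))
E
```

```text
[[ 0.05059294  0.99871936  0.        ]
 [ 0.99871936 -0.05059294  0.        ]
 [ 0.         -0.         -1.        ]] 1.0000000000000002
16
[[[0.78,-0.26,0.32],[-0.0,-0.0,-0.031],-0.3],[[0.8,-0.2,0.32],[-0.0,-0.0,-0.031],-0.3],[[0.81,-0.15,0.31],[-0.0,-0.0,-0.032],-0.3],[[0.82,-0.1,0.32],[-0.0,-0.0,-0.031],-0.3],[[0.82,-0.04,0.31],[-0.0,-0.0,-0.032],-0.3],[[0.82,0.01,0.32],[-0.0,-0.0,-0.031],-0.3],[[0.82,0.06,0.31],[-0.0,-0.0,-0.032],-0.3],[[0.82,0.12,0.32],[-0.0,-0.0,-0.031],-0.3],[[0.8,0.17,0.31],[-0.0,-0.0,-0.032],-0.3],[[0.79,0.23,0.32],[-0.0,-0.0,-0.031],-0.3],[[0.78,0.28,0.31],[-0.0,-0.0,-0.032],-0.3],[[0.76,0.33,0.32],[-0.0,-0.0,-0.031],-0.3]]
[[[0.73,0.37,0.31],[-0.0,-0.0,-0.032],-0.3],[[0.71,0.42,0.32],[-0.0,-0.0,-0.031],-0.3],[[0.67,0.47,0.31],[-0.0,-0.0,-0.032],-0.3],[[0.64,0.52,0.32],[-0.0,-0.001,-0.031],-0.3]]
```

Candidates in the top view:
- Grey holder with the grey stepped shaft at (297,208): this is holder_a with pin_shaft, confirmed in close crop c3.
- Grey holder with the brass hexagon at (204,203): holder_b, to be left.
- Turquoise holder at (192,239) and blue shaft at (298,168): look-alikes, to be left.
- Wire handle at (364,222): this is the tray's only bar. The blue bin is at (364,155).

I'll go to the handle first.

>>> move_arm(motion=[[[0.78, -0.26, 0.32], [0, 0, -0.031], -0.3], [[0.8, -0.2, 0.32], [0, 0, -0.031], -0.3], [[0.81, -0.15, 0.31], [0, 0, -0.032], -0.3], [[0.82, -0.1, 0.32], [0, 0, -0.031], -0.3], [[0.82, -0.04, 0.31], [0, 0, -0.032], -0.3], [[0.82, 0.01, 0.32], [0, 0, -0.031], -0.3], [[0.82, 0.06, 0.31], [0, 0, -0.032], -0.3], [[0.82, 0.12, 0.32], [0, 0, -0.031], -0.3], [[0.8, 0.17, 0.31], [0, 0, -0.032], -0.3], [[0.79, 0.23, 0.32], [0, 0, -0.031], -0.3], [[0.78, 0.28, 0.31], [0, 0, -0.032], -0.3], [[0.76, 0.33, 0.32], [0, 0, -0.031], -0.3]], squeeze=40)

```text
time_s: 1.1
position: [0.3885, -0.3444, 0.1488]
tool_rot: [[0.28, 0.96, -0.004], [0.96, -0.28, 0.006], [0.005, -0.005, -1.0]]
ft_force: [-0.6, -0.4, 0.3]
grip_width: 0.0299
```

```bash
python3 - <<'E'
from h import *
st()
show(plan([BAR[0],BAR[1],.125],RB,-.3))
E
```

```text
t 1.1 p [ 0.3885 -0.3444  0.1488] R [[0.28, 0.96, -0.004], [0.96, -0.28, 0.006], [0.005, -0.005, -1.0]] F [-0.6 -0.4  0.3] w 0.0299 q [-54.7  23.4  86.6   0.   70.4 -38.4]
4
[[[0.62,0.41,0.3],[-0.001,-0.001,-0.028],-0.3],[[0.6,0.45,0.3],[-0.0,-0.001,-0.028],-0.3],[[0.58,0.48,0.29],[-0.001,-0.0,-0.028],-0.3],[[0.54,0.51,0.3],[-0.0,-0.001,-0.028],-0.3]]
```

>>> move_arm(motion=[[[0.62, 0.41, 0.3], [0, 0, -0.028], -0.3], [[0.6, 0.45, 0.3], [0, 0, -0.028], -0.3], [[0.58, 0.48, 0.3], [0, 0, -0.028], -0.3], [[0.54, 0.51, 0.3], [0, 0, -0.028], -0.3], [[0, 0, 0], [0, 0, 0], -0.3]])

```text
time_s: 1.52
position: [0.4362, -0.2998, 0.1212]
tool_rot: [[0.032, 0.999, -0.007], [0.999, -0.032, 0.011], [0.011, -0.008, -1.0]]
ft_force: [-0.5, 0.6, 0.1]
grip_width: 0.0296
```

```bash
python3 - <<'E'
from h import *
st()
from rig import imaging
import cv2
d=imaging.get_image("top")["img"]
cv2.imwrite("pics/t1.png",cv2.resize(d[130:300,300:420],None,fx=5,fy=3.5,interpolation=cv2.INTER_CUBIC))
d=imaging.get_image("scene")["img"]
cv2.imwrite("pics/s1.png",cv2.resize(d[85:215,250:400],None,fx=5,fy=4.5,interpolation=cv2.INTER_CUBIC))
show(plan([BAR[0],BAR[1],.064],RB,-.3,vmax=.012))
E
```

```text
t 1.52 p [ 0.4362 -0.2998  0.1212] R [[0.032, 0.999, -0.007], [0.999, -0.032, 0.011], [0.011, -0.008, -1.0]] F [-0.5  0.6  0.1] w 0.0296 q [-47.4  26.3  87.    0.1  67.5 -45.6]
5
[[[-0.05,-0.01,0.58],[-0.001,-0.001,0.001],-0.3],[[-0.04,-0.01,0.58],[-0.001,-0.001,0.001],-0.3],[[-0.04,-0.01,0.58],[-0.0,-0.001,0.002],-0.3],[[-0.04,-0.01,0.58],[-0.001,-0.001,0.001],-0.3],[[-0.05,-0.0,0.59],[-0.0,-0.0,0.002],-0.3]]
```

View pics/t1.png

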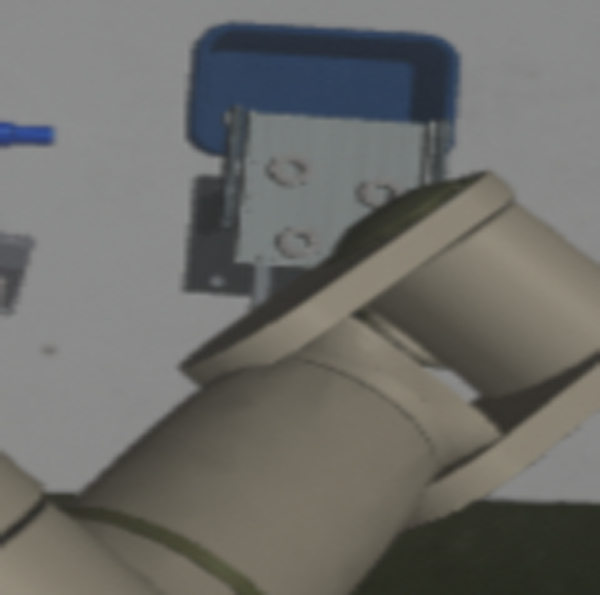

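View pics/s1.png

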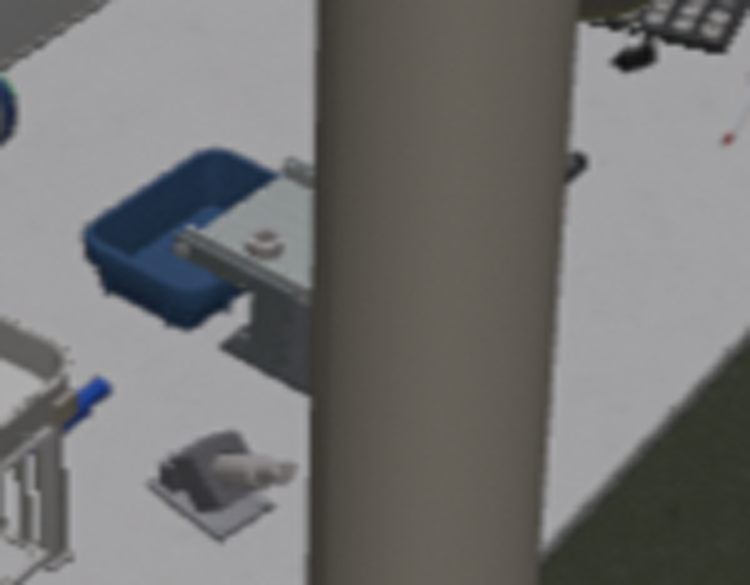

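The arm hides the handle in both views. Tray, bin and shaft are unchanged, so I'll descend on the measured values and watch the force.

>>> move_arm(motion=[[[-0.06, -0.02, 0.58], [-0.002, -0.002, 0.002], -0.3], [[-0.05, -0.02, 0.58], [-0.001, -0.001, 0.002], -0.3], [[-0.05, -0.02, 0.58], [-0.001, -0.001, 0.002], -0.3], [[-0.05, -0.02, 0.58], [-0.001, -0.001, 0.001], -0.3], [[-0.06, -0.02, 0.58], [0, 0, 0.001], -0.3], [[0, 0, 0], [0, 0, 0], -0.3]])

```text
time_s: 2.12
position: [0.4305, -0.3121, 0.0649]
tool_rot: [[0.068, 0.998, 0.007], [0.998, -0.068, -0.007], [-0.007, 0.007, -1.0]]
ft_force: [-0.3, 0.2, -0.9]
grip_width: 0.0303
```

>>> move_arm(motion=[[[0, 0, 0], [0, 0, 0], -1], [[0, 0, 0], [0, 0, 0], -1], [[0, 0, 0], [0, 0, 0], -1], [[0, 0, 0], [0, 0, 0], -1], [[0, 0, 0], [0, 0, 0], -1]])

```text
time_s: 2.53
position: [0.4332, -0.3133, 0.068]
tool_rot: [[0.074, 0.997, 0.016], [0.997, -0.074, -0.009], [-0.007, 0.017, -1.0]]
ft_force: [1.3, 0.7, -2.6]
grip_width: 0.0075
```

```bash
python3 - <<'E'
from h import *
st()
E
```

```text
t 2.53 p [ 0.4332 -0.3133  0.068 ] R [[0.074, 0.997, 0.016], [0.997, -0.074, -0.009], [-0.007, 0.017, -1.0]] F [ 1.3  0.7 -2.6] w 0.0075 q [-48.8  30.1  91.    0.4  57.9 -44.8]
```

>>> move_arm(motion=[[[0, 0, 0], [0, 0, 0], -0.4], [[0, 0, 0], [0, 0, 0], -0.4], [[0, 0, 0.3], [0, 0, 0.005], -0.4], [[0, 0, 0.3], [0, 0, 0.005], -0.4], [[0, 0, 0], [0, 0, 0], -0.4]])

```text
time_s: 2.95
position: [0.4336, -0.3151, 0.0569]
tool_rot: [[0.098, 0.995, 0.019], [0.995, -0.098, -0.013], [-0.011, 0.02, -1.0]]
ft_force: [0.0, -0.5, -0.2]
grip_width: 0.0255
```

```bash
python3 - <<'E'
from h import *
st()
show(plan([.4335,-.308,.060],RB,-.4,n=2))
E
```

```text
t 2.95 p [ 0.4336 -0.3151  0.0569] R [[0.098, 0.995, 0.019], [0.995, -0.098, -0.013], [-0.011, 0.02, -1.0]] F [ 0.  -0.5 -0.2] w 0.0255 q [-48.8  31.1  91.6   0.4  56.1 -43.4]
2
[[[0.18,-0.02,-0.08],[0.005,0.003,-0.011],-0.4],[[0.17,-0.02,-0.08],[0.004,0.003,-0.012],-0.4]]
```

>>> move_arm(motion=[[[0.18, -0.02, -0.05], [0.005, 0.003, -0.011], -0.4], [[0.17, -0.02, -0.05], [0.004, 0.003, -0.011], -0.4], [[0, 0, 0], [0, 0, 0], -0.4]])

```text
time_s: 3.2
position: [0.4331, -0.3074, 0.0583]
tool_rot: [[0.048, 0.999, -0.002], [0.999, -0.048, 0.003], [0.003, -0.002, -1.0]]
ft_force: [-0.6, -0.2, -0.5]
grip_width: 0.0253
```

>>> move_arm(motion=[[[0, 0, 0], [0, 0, 0], -1], [[0, 0, 0], [0, 0, 0], -1], [[0, 0, 0], [0, 0, 0], -1], [[0, 0, 0], [0, 0, 0], -1], [[0, 0, 0], [0, 0, 0], -1]])

```text
time_s: 3.62
position: [0.4332, -0.3073, 0.0586]
tool_rot: [[0.048, 0.999, -0.002], [0.999, -0.048, 0.003], [0.003, -0.002, -1.0]]
ft_force: [0.4, -0.1, -0.2]
grip_width: 0.0077
```

```bash
python3 - <<'E'
from h import *
st()
E
```

```text
t 3.62 p [ 0.4332 -0.3073  0.0586] R [[0.048, 0.999, -0.002], [0.999, -0.048, 0.003], [0.003, -0.002, -1.0]] F [ 0.4 -0.1 -0.2] w 0.0077 q [-48.1  31.   91.2   0.   58.  -45.4]
```

```bash
cat >> h.py <<'E'
def arcrows(t0,t1,n,claw=-1,f=1.0):
    th=np.linspace(t0,t1,n+1); u=.155*np.cos(th)-.010*np.sin(th); z=.155*np.sin(th)+.010*np.cos(th)
    return [[[0,round(-(u[i+1]-u[i])/.02*f,2),round(-(z[i+1]-z[i])/.02*f,2)],[0,0,0],claw] for i in range(n)]
def theta(pos,p0=np.array([.4332,-.3073,.0586])):
    d=np.array(pos)-p0; u=.155+d[:2]@U[:2]; z=.010+d[2]
    return np.arctan2(z,u)-np.arctan2(.010,.155), np.hypot(u,z)
E
python3 - <<'E'
from h import *
show(arcrows(0,.45,12,f=1.08)); show(arcrows(.45,.92,12,f=1.08))
E
```

```text
12
[[[0,np.float64(0.03),np.float64(-0.31)],[0,0,0],-1],[[0,np.float64(0.04),np.float64(-0.31)],[0,0,0],-1],[[0,np.float64(0.05),np.float64(-0.31)],[0,0,0],-1],[[0,np.float64(0.06),np.float64(-0.31)],[0,0,0],-1],[[0,np.float64(0.07),np.float64(-0.31)],[0,0,0],-1],[[0,np.float64(0.08),np.float64(-0.3)],[0,0,0],-1],[[0,np.float64(0.1),np.float64(-0.3)],[0,0,0],-1],[[0,np.float64(0.11),np.float64(-0.3)],[0,0,0],-1],[[0,np.float64(0.12),np.float64(-0.29)],[0,0,0],-1],[[0,np.float64(0.13),np.float64(-0.29)],[0,0,0],-1],[[0,np.float64(0.14),np.float64(-0.28)],[0,0,0],-1],[[0,np.float64(0.15),np.float64(-0.28)],[0,0,0],-1]]
12
[[[0,np.float64(0.17),np.float64(-0.28)],[0,0,0],-1],[[0,np.float64(0.18),np.float64(-0.28)],[0,0,0],-1],[[0,np.float64(0.19),np.float64(-0.27)],[0,0,0],-1],[[0,np.float64(0.2),np.float64(-0.26)],[0,0,0],-1],[[0,np.float64(0.21),np.float64(-0.25)],[0,0,0],-1],[[0,np.float64(0.22),np.float64(-0.24)],[0,0,0],-1],[[0,np.float64(0.23),np.float64(-0.24)],[0,0,0],-1],[[0,np.float64(0.24),np.float64(-0.23)],[0,0,0],-1],[[0,np.float64(0.25),np.float64(-0.22)],[0,0,0],-1],[[0,np.float64(0.25),np.float64(-0.21)],[0,0,0],-1],[[0,np.float64(0.26),np.float64(-0.2)],[0,0,0],-1],[[0,np.float64(0.27),np.float64(-0.19)],[0,0,0],-1]]
```

>>> move_arm(motion=[[[0, 0.03, -0.31], [0, 0, 0], -1], [[0, 0.04, -0.31], [0, 0, 0], -1], [[0, 0.05, -0.31], [0, 0, 0], -1], [[0, 0.06, -0.31], [0, 0, 0], -1], [[0, 0.07, -0.31], [0, 0, 0], -1], [[0, 0.08, -0.3], [0, 0, 0], -1], [[0, 0.1, -0.3], [0, 0, 0], -1], [[0, 0.11, -0.3], [0, 0, 0], -1]])

```text
time_s: 4.28
position: [0.4457, -0.3081, 0.1118]
tool_rot: [[0.049, 0.999, -0.0], [0.999, -0.049, 0.003], [0.003, -0.001, -1.0]]
ft_force: [4.9, -1.8, -4.1]
grip_width: 0.0074
```

```bash
python3 - <<'E'
from h import *
s=st(); print(theta(s["position"]))
E
```

```text
t 4.28 p [ 0.4457 -0.3081  0.1118] R [[0.049, 0.999, -0.0], [0.999, -0.049, 0.003], [0.003, -0.001, -1.0]] F [ 4.9 -1.8 -4.1] w 0.0074 q [-47.2  27.8  86.1   0.1  66.3 -44.5]
(np.float64(0.3532347190230995), np.float64(0.15590959486797404))
```

```bash
python3 - <<'E'
from h import *
for r in arcrows(.36,.9,18,f=1.0): print([float(x) for x in r[0]])
E
```

```text
[0.0, 0.1, -0.21]
[0.0, 0.11, -0.21]
[0.0, 0.11, -0.2]
[0.0, 0.12, -0.2]
[0.0, 0.12, -0.2]
[0.0, 0.13, -0.19]
[0.0, 0.14, -0.19]
[0.0, 0.14, -0.19]
[0.0, 0.15, -0.18]
[0.0, 0.15, -0.18]
[0.0, 0.16, -0.17]
[0.0, 0.16, -0.17]
[0.0, 0.17, -0.16]
[0.0, 0.17, -0.16]
[0.0, 0.18, -0.15]
[0.0, 0.18, -0.15]
[0.0, 0.19, -0.14]
[0.0, 0.19, -0.14]
```

>>> move_arm(motion=[[[0, 0.1, -0.21], [0, 0, 0], -1], [[0, 0.11, -0.21], [0, 0, 0], -1], [[0, 0.11, -0.2], [0, 0, 0], -1], [[0, 0.12, -0.2], [0, 0, 0], -1], [[0, 0.12, -0.2], [0, 0, 0], -1], [[0, 0.13, -0.19], [0, 0, 0], -1], [[0, 0.14, -0.19], [0, 0, 0], -1], [[0, 0.14, -0.19], [0, 0, 0], -1], [[0, 0.15, -0.18], [0, 0, 0], -1], [[0, 0.15, -0.18], [0, 0, 0], -1]])

```text
time_s: 5.12
position: [0.4725, -0.3098, 0.1549]
tool_rot: [[0.049, 0.999, -0.004], [0.999, -0.049, 0.003], [0.003, -0.004, -1.0]]
ft_force: [3.2, -2.2, -5.4]
grip_width: 0.0074
```

```bash
python3 - <<'E'
from h import *
s=st(); print(theta(s["position"]))
from rig import imaging
import cv2
d=imaging.get_image("top")["img"]
cv2.imwrite("pics/t2.png",cv2.resize(d[130:250,300:420],None,fx=5,fy=5,interpolation=cv2.INTER_CUBIC))
E
```

```text
t 5.12 p [ 0.4725 -0.3098  0.1549] R [[0.049, 0.999, -0.004], [0.999, -0.049, 0.003], [0.003, -0.004, -1.0]] F [ 3.2 -2.2 -5.4] w 0.0074 q [-45.2  27.2  78.8  -0.   74.3 -42.4]
(np.float64(0.6786949981600603), np.float64(0.15708474892871388))
```

View pics/t2.png

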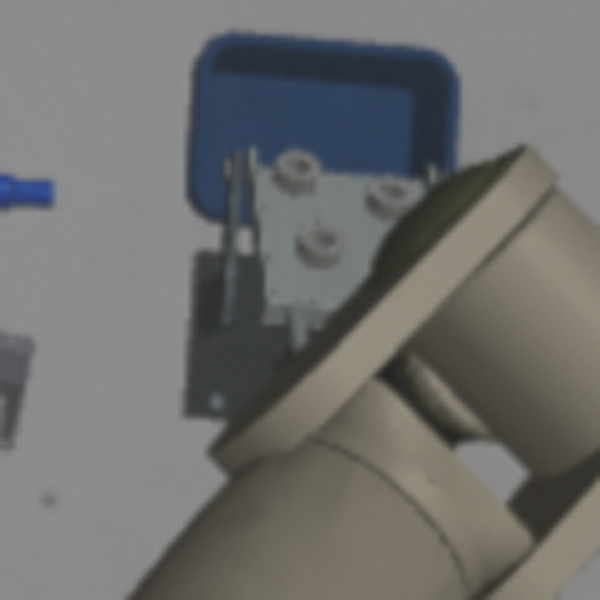

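The tray is tilted about 0.68 rad and the collars are sliding towards the lip, around crop (295,170), (390,198) and (320,243). I'll keep tilting.

>>> move_arm(motion=[[[0, 0.15, -0.17], [0, 0, 0], -1], [[0, 0.16, -0.17], [0, 0, 0], -1], [[0, 0.17, -0.16], [0, 0, 0], -1], [[0, 0.17, -0.16], [0, 0, 0], -1], [[0, 0.18, -0.15], [0, 0, 0], -1], [[0, 0.18, -0.15], [0, 0, 0], -1], [[0, 0, 0], [0, 0, 0], -1], [[0, 0, 0], [0, 0, 0], -1], [[0, 0, 0], [0, 0, 0], -1], [[0, 0, 0], [0, 0, 0], -1], [[0, 0, 0], [0, 0, 0], -1], [[0, 0, 0], [0, 0, 0], -1]])

```text
time_s: 6.17
position: [0.495, -0.3113, 0.1763]
tool_rot: [[0.049, 0.999, -0.005], [0.999, -0.049, 0.003], [0.002, -0.005, -1.0]]
ft_force: [-0.2, -1.4, -3.9]
grip_width: 0.0073
```

```bash
python3 - <<'E'
from h import *
s=st(); print(theta(s["position"]))
from rig import imaging
import cv2
d=imaging.get_image("top")["img"]
cv2.imwrite("pics/t3.png",cv2.resize(d[130:250,300:420],None,fx=5,fy=5,interpolation=cv2.INTER_CUBIC))
d=imaging.get_image("scene")["img"]
cv2.imwrite("pics/s3.png",cv2.resize(d[85:215,250:400],None,fx=5,fy=4.5,interpolation=cv2.INTER_CUBIC))
E
```

```text
t 6.17 p [ 0.495  -0.3113  0.1763] R [[0.049, 0.999, -0.005], [0.999, -0.049, 0.003], [0.002, -0.005, -1.0]] F [-0.2 -1.4 -3.9] w 0.0073 q [-43.7  27.9  73.6  -0.1  78.8 -40.9]
(np.float64(0.87674742867458), np.float64(0.15801267294092403))
```

View pics/t3.png

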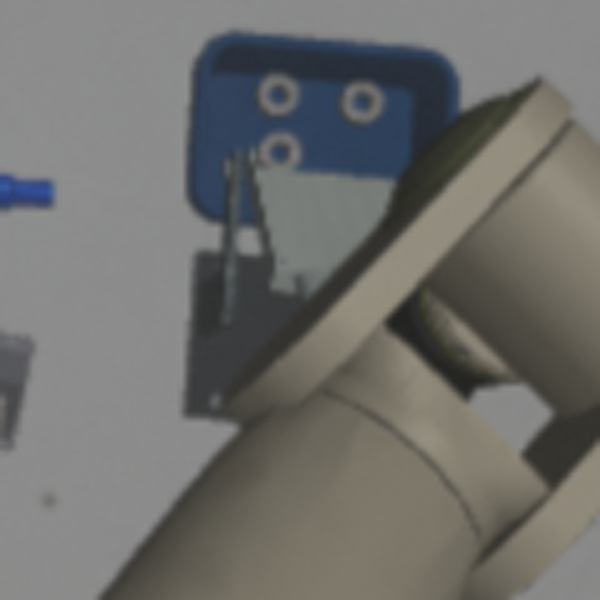

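View pics/s3.png

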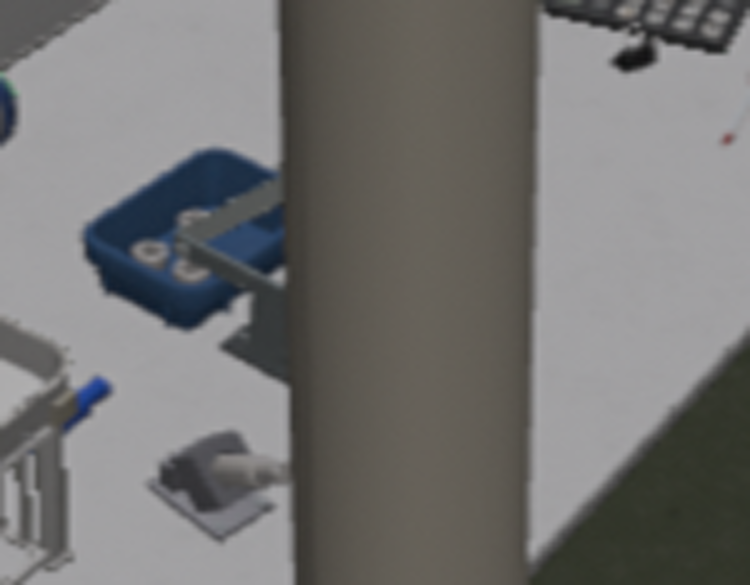

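All three collars lie in the bin, at crop (278,95), (362,103) and (281,150). Next I'll lower the tray back along the arc.

```bash
python3 - <<'E'
from h import *
for r in arcrows(.86,0.0,24,f=1.0): print([float(x) for x in r[0]][1:],end=" ")
E
```

```text
[-0.22, 0.17] [-0.21, 0.18] [-0.21, 0.19] [-0.2, 0.19] [-0.19, 0.2] [-0.19, 0.21] [-0.18, 0.21] [-0.17, 0.22] [-0.16, 0.23] [-0.15, 0.23] [-0.15, 0.24] [-0.14, 0.24] [-0.13, 0.25] [-0.12, 0.25] [-0.11, 0.26] [-0.1, 0.26] [-0.09, 0.26] [-0.08, 0.27] [-0.07, 0.27] [-0.06, 0.27] [-0.05, 0.27] [-0.04, 0.27] [-0.03, 0.28] [-0.02, 0.28]
```

>>> move_arm(motion=[[[0, -0.22, 0.17], [0, 0, 0], -1], [[0, -0.21, 0.18], [0, 0, 0], -1], [[0, -0.21, 0.19], [0, 0, 0], -1], [[0, -0.2, 0.19], [0, 0, 0], -1], [[0, -0.19, 0.2], [0, 0, 0], -1], [[0, -0.19, 0.21], [0, 0, 0], -1], [[0, -0.18, 0.21], [0, 0, 0], -1], [[0, -0.17, 0.22], [0, 0, 0], -1], [[0, -0.16, 0.23], [0, 0, 0], -1], [[0, -0.15, 0.23], [0, 0, 0], -1], [[0, -0.15, 0.24], [0, 0, 0], -1], [[0, -0.14, 0.24], [0, 0, 0], -1]])

```text
time_s: 7.27
position: [0.4496, -0.3083, 0.1232]
tool_rot: [[0.049, 0.999, 0.004], [0.999, -0.049, 0.001], [0.001, 0.004, -1.0]]
ft_force: [4.0, -0.0, -3.1]
grip_width: 0.0072
```

```bash
python3 - <<'E'
from h import *
s=st(); print(theta(s["position"]))
show(plan([.4330,-.3078,.061],RB,-1,n=12))
th=theta(s["position"])[0]
print([[float(x) for x in r[0]][1:] for r in arcrows(th,0.02,12,f=1.0)])
E
```

```text
t 7.27 p [ 0.4496 -0.3083  0.1232] R [[0.049, 0.999, 0.004], [0.999, -0.049, 0.001], [0.001, 0.004, -1.0]] F [ 4.  -0.  -3.1] w 0.0072 q [-47.   27.2  84.9   0.2  67.8 -44.3]
(np.float64(0.42953733073786465), np.float64(0.15733641676853993))
12
[[[-0.0,-0.07,0.26],[0.0,-0.0,0.0],-1],[[-0.0,-0.07,0.26],[0.0,-0.0,0.0],-1],[[-0.0,-0.07,0.26],[0.0,-0.0,0.0],-1],[[-0.0,-0.07,0.26],[0.0,-0.0,0.0],-1],[[-0.0,-0.07,0.26],[0.0,-0.0,0.0],-1],[[-0.0,-0.07,0.26],[0.0,-0.0,0.0],-1],[[-0.0,-0.07,0.26],[0.0,-0.0,0.0],-1],[[-0.0,-0.07,0.26],[0.0,-0.0,0.0],-1],[[-0.0,-0.07,0.26],[0.0,-0.0,0.0],-1],[[-0.01,-0.07,0.26],[0.001,-0.0,0.0],-1],[[-0.0,-0.07,0.25],[0.0,-0.0,0.0],-1],[[-0.01,-0.07,0.26],[0.001,-0.001,0.001],-1]]
[[-0.12, 0.24], [-0.11, 0.24], [-0.11, 0.24], [-0.1, 0.25], [-0.09, 0.25], [-0.08, 0.25], [-0.07, 0.26], [-0.06, 0.26], [-0.05, 0.26], [-0.04, 0.26], [-0.04, 0.26], [-0.03, 0.26]]
```

>>> move_arm(motion=[[[0, -0.12, 0.24], [0, 0, 0], -1], [[0, -0.11, 0.24], [0, 0, 0], -1], [[0, -0.11, 0.24], [0, 0, 0], -1], [[0, -0.1, 0.25], [0, 0, 0], -1], [[0, -0.09, 0.25], [0, 0, 0], -1], [[0, -0.08, 0.25], [0, 0, 0], -1], [[0, -0.07, 0.24], [0, 0, 0], -1], [[0, -0.05, 0.24], [0, 0, 0], -1], [[0, -0.04, 0.22], [0, 0, 0], -1], [[0, -0.03, 0.2], [0, 0, 0], -1]])

```text
time_s: 8.1
position: [0.4339, -0.3074, 0.0709]
tool_rot: [[0.049, 0.999, 0.008], [0.999, -0.049, 0.001], [0.001, 0.008, -1.0]]
ft_force: [5.0, 1.0, -1.0]
grip_width: 0.0072
```

```bash
python3 - <<'E'
from h import *
s=st(); print(theta(s["position"]))
E
```

```text
t 8.1 p [ 0.4339 -0.3074  0.0709] R [[0.049, 0.999, 0.008], [0.999, -0.049, 0.001], [0.001, 0.008, -1.0]] F [ 5.  1. -1.] w 0.0072 q [-48.3  29.9  90.8   0.4  59.1 -45.7]
(np.float64(0.07924426750116453), np.float64(0.15590407817986507))
```

>>> move_arm(motion=[[[0, -0.02, 0.15], [0, 0, 0], -1], [[0, -0.01, 0.15], [0, 0, 0], -1], [[0, 0, 0.12], [0, 0, 0], -1], [[0, 0, 0.1], [0, 0, 0], -1], [[0, 0, 0], [0, 0, 0], -1]])

```text
time_s: 8.52
position: [0.4333, -0.3074, 0.0649]
tool_rot: [[0.048, 0.999, 0.01], [0.999, -0.048, -0.003], [-0.002, 0.01, -1.0]]
ft_force: [4.7, 1.0, -2.4]
grip_width: 0.007
```

```bash
python3 - <<'E'
from h import *
s=st(); print(theta(s["position"]))
E
```

```text
t 8.52 p [ 0.4333 -0.3074  0.0649] R [[0.048, 0.999, 0.01], [0.999, -0.048, -0.003], [-0.002, 0.01, -1.0]] F [ 4.7  1.  -2.4] w 0.007 q [-48.3  30.3  91.3   0.4  57.9 -45.8]
(np.float64(0.040227687822266586), np.float64(0.15572052991626692))
```

>>> move_arm(motion=[[[0, 0, 0.18], [0, 0, 0], -1], [[0, 0, 0.18], [0, 0, 0], -1], [[0, 0, 0.1], [0, 0, 0], -1], [[0, 0, 0], [0, 0, 0], -1]])

```text
time_s: 8.85
position: [0.4334, -0.3076, 0.065]
tool_rot: [[0.046, 0.999, 0.014], [0.999, -0.046, -0.01], [-0.009, 0.014, -1.0]]
ft_force: [5.8, 0.6, -3.3]
grip_width: 0.0075
```

```bash
python3 - <<'E'
from h import *
s=st(); print(theta(s["position"]))
E
```

```text
t 8.85 p [ 0.4334 -0.3076  0.065 ] R [[0.046, 0.999, 0.014], [0.999, -0.046, -0.01], [-0.009, 0.014, -1.0]] F [ 5.8  0.6 -3.3] w 0.0075 q [-48.2  30.1  91.6   0.2  57.3 -45.7]
(np.float64(0.04112334769893726), np.float64(0.15567120294359593))
```

>>> move_arm(motion=[[[0, 0, 0], [0, 0, 0], -0.4], [[0, 0, 0], [0, 0, 0], -0.4], [[0, 0, 0], [0, 0, 0], -0.4], [[0, 0, -0.4], [0, 0, 0], -0.4], [[0, 0, -0.6], [0, 0, 0], -0.4], [[0, 0, -0.8], [0, 0, 0], -0.4], [[0, 0, -0.8], [0, 0, 0], -0.4], [[0, 0, -0.8], [0, 0, 0], -0.4]])

```text
time_s: 9.52
position: [0.4281, -0.3053, 0.1306]
tool_rot: [[0.044, 0.999, -0.002], [0.999, -0.044, 0.0], [0.0, -0.002, -1.0]]
ft_force: [-0.3, -0.1, 0.2]
grip_width: 0.0257
```

```bash
python3 - <<'E'
from h import *
s=st(); print(theta(s["position"]))
from rig import imaging
import cv2
d=imaging.get_image("top")["img"]
cv2.imwrite("pics/t4.png",cv2.resize(d[130:250,270:420],None,fx=5,fy=5,interpolation=cv2.INTER_CUBIC))
E
```

```text
t 9.52 p [ 0.4281 -0.3053  0.1306] R [[0.044, 0.999, -0.002], [0.999, -0.044, 0.0], [0.0, -0.002, -1.0]] F [-0.3 -0.1  0.2] w 0.0257 q [-48.4  25.1  87.2  -0.1  67.8 -45.8]
(np.float64(0.4085626471122738), np.float64(0.17998814947235675))
```

View pics/t4.png

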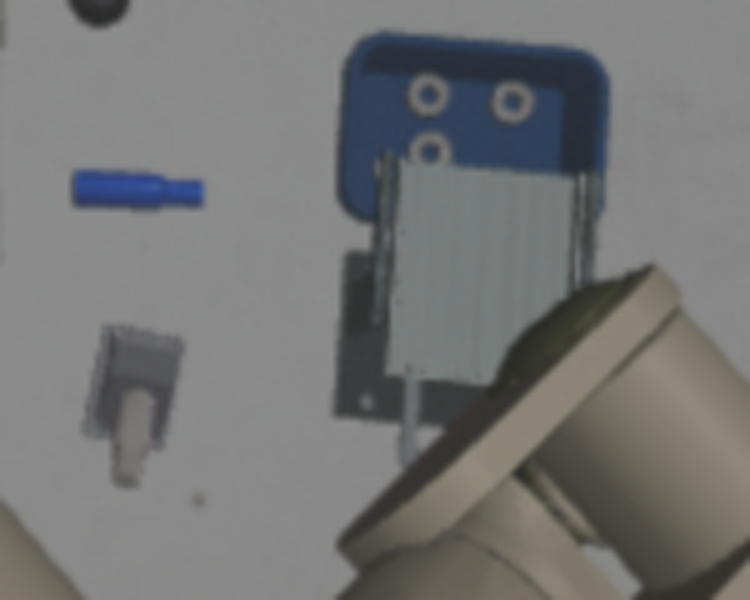

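All three collars are in the bin and the tray is level again. Next I'll measure the shaft.

```bash
python3 - <<'E'
import cv2
t=cv2.imread("pics/top0.png"); s=cv2.imread("pics/scene0.png")
g=lambda i:cv2.convertScaleAbs(i,alpha=1.5)
cv2.imwrite("pics/c4.png",g(cv2.resize(t[188:234,276:322],None,fx=12,fy=12,interpolation=cv2.INTER_CUBIC)))
cv2.imwrite("pics/c5.png",g(cv2.resize(s[172:212,272:320],None,fx=14,fy=14,interpolation=cv2.INTER_CUBIC)))
E
```

```text
(no output)
```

View pics/c4.png

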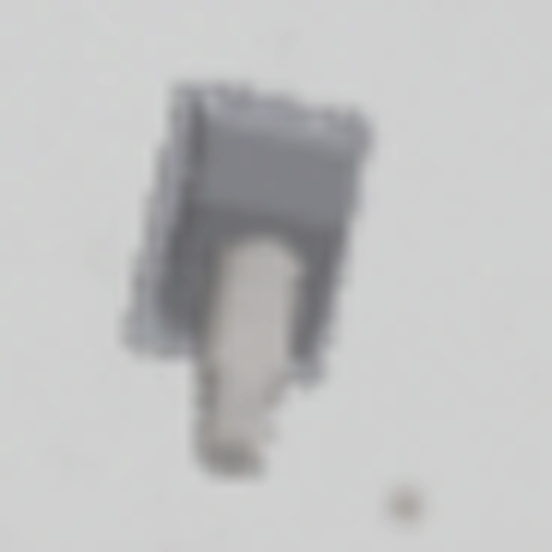

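View pics/c5.png

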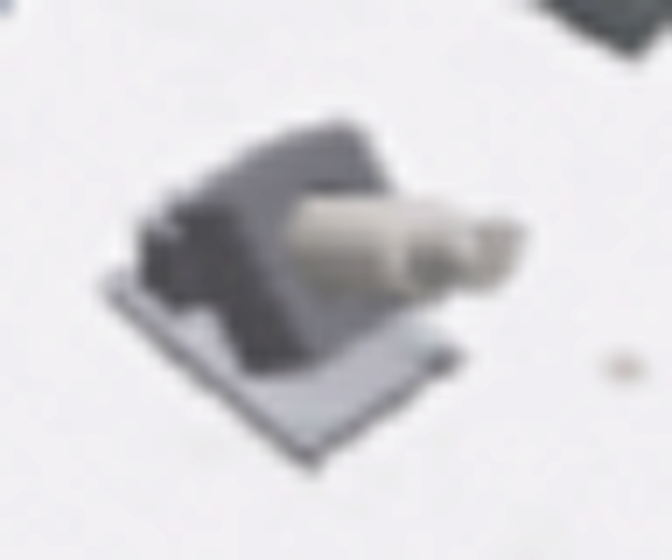

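```bash
python3 - <<'E'
from h import *
np.set_printoptions(precision=4,suppress=True)
T=lambda x,y:crop(x,y,12,276,188); S=lambda x,y:crop(x,y,14,272,172)
NL=onz("top",*T(126,345),.004);FL=onz("top",*T(178,85),.004);FR=onz("top",*T(374,125),.004);NR=onz("top",*T(318,385),.004)
print(NL,FL,FR,NR,"mean",(NL+FL+FR+NR)/4, np.linalg.norm(NL-FL),np.linalg.norm(FL-FR))
for q in [(310,468),(105,288),(460,357)]: print("scene",onz("scene",*S(*q),.004))
yaw=np.arctan2(*((FL-NL)+(FR-NR))[[1,0]]),np.arctan2(*((FL-FR)+(NL-NR))[[1,0]])-np.pi/2
print(np.degrees(yaw))
O=(NL+FL+FR+NR)/4; O[2]=0
for Y in (-10,-11.5,-13):
  y=np.radians(Y)
  hx=np.array([np.cos(y),np.sin(y),0])
  M=O-.01*hx+[0,0,.04]
  for L in (45,50):
    ax=-hx*np.sin(np.radians(L))+np.array([0,0,np.cos(np.radians(L))])
    for n,dd in(("mouth",0),("step",.030),("tip",.053)):
        P=M+ax*dd
        a=proj("top",P);b=proj("scene",P)
        print(Y,L,n,P,"c4",[round((a[0]-276+.5)*12),round((a[1]-188+.5)*12)],"c5",[round((b[0]-272+.5)*14),round((b[1]-172+.5)*14)])
E
```

```text
[ 0.4494 -0.1027  0.004 ] [ 0.5106 -0.1139  0.004 ] [ 0.5023 -0.1601  0.004 ] [ 0.4411 -0.1477  0.004 ] mean [ 0.4759 -0.1311  0.004 ] 0.06224067535331262 0.04687734443335811
scene [ 0.4465 -0.1015  0.004 ]
scene [ 0.5102 -0.115   0.004 ]
scene [ 0.4398 -0.1462  0.004 ]
[-10.9389 -10.266 ]
-10 45 mouth [ 0.466  -0.1294  0.04  ] c4 [257, 267] c5 [323, 231]
-10 45 step [ 0.4451 -0.1257  0.0612] c4 [249, 354] c5 [402, 218]
-10 45 tip [ 0.4291 -0.1229  0.0775] c4 [243, 423] c5 [466, 208]
-10 50 mouth [ 0.466  -0.1294  0.04  ] c4 [257, 267] c5 [323, 231]
-10 50 step [ 0.4434 -0.1254  0.0593] c4 [247, 362] c5 [408, 229]
-10 50 tip [ 0.426  -0.1223  0.0741] c4 [239, 437] c5 [476, 228]
-11.5 45 mouth [ 0.4661 -0.1291  0.04  ] c4 [256, 267] c5 [322, 232]
-11.5 45 step [ 0.4453 -0.1249  0.0612] c4 [246, 353] c5 [399, 220]
-11.5 45 tip [ 0.4293 -0.1216  0.0775] c4 [238, 421] c5 [461, 211]
-11.5 50 mouth [ 0.4661 -0.1291  0.04  ] c4 [256, 267] c5 [322, 232]
-11.5 50 step [ 0.4435 -0.1245  0.0593] c4 [243, 361] c5 [405, 231]
-11.5 50 tip [ 0.4263 -0.121   0.0741] c4 [233, 436] c5 [471, 231]
-13 45 mouth [ 0.4661 -0.1289  0.04  ] c4 [255, 267] c5 [321, 232]
-13 45 step [ 0.4454 -0.1241  0.0612] c4 [242, 352] c5 [396, 222]
-13 45 tip [ 0.4296 -0.1204  0.0775] c4 [232, 420] c5 [457, 214]
-13 50 mouth [ 0.4661 -0.1289  0.04  ] c4 [255, 267] c5 [321, 232]
-13 50 step [ 0.4437 -0.1237  0.0593] c4 [240, 360] c5 [402, 233]
-13 50 tip [ 0.4266 -0.1197  0.0741] c4 [227, 434] c5 [466, 234]
```

```bash
python3 - <<'E'
from h import *
T=lambda x,y:crop(x,y,12,276,188); S=lambda x,y:crop(x,y,14,272,172)
P,g=tri(T(232,456),S(507,252)); print("tip",P,g)
P2,g=tri(T(248,385),S(415,252)); print("step",P2,g)
M=np.array([.4655,-.1293,.04]); d=P-M; print(np.linalg.norm(d), np.degrees(np.arccos(d[2]/np.linalg.norm(d))), np.degrees(np.arctan2(-d[1],-d[0])))
E
```

```text
tip [ 0.42023701 -0.12218198  0.07117581] 0.0036906225920566214
step [ 0.43951898 -0.1255166   0.05468382] 0.002709363144766539
0.05541963293602843 55.7682982157204 -8.937088312651106
```

```bash
python3 - <<'E'
from h import *
for p in [(272,190),(271,92),(136,190)]: print(onz("top",*p,.18))
cat='''
y=np.radians(-10.5);HX=np.array([np.cos(y),np.sin(y),0]);HY=np.array([-np.sin(y),np.cos(y),0])
LEAN=np.radians(49);A=-HX*np.sin(LEAN)+np.array([0,0,np.cos(LEAN)])
MOUTH=np.array([.4655,-.1293,.04])
RG=np.c_[A,HY,np.cross(A,HY)]
GR=MOUTH+A*.0165        # grasp point
TG=GR+RG[:,2]*.0187     # TCP there
'''
open("h.py","a").write(cat); exec(cat)
print(RG,GR,TG, TG-.10*RG[:,2])
E
```

```text
[ 0.50352506 -0.053264    0.18      ]
[ 0.75076882 -0.04598454  0.18      ]
[0.49517728 0.27863591 0.18      ]
[[-0.7420719   0.18223553 -0.64507326]
 [ 0.1375349   0.98325491  0.11955726]
 [ 0.65605903  0.         -0.75470958]] [ 0.45325581 -0.12703067  0.05082497] [ 0.44119294 -0.12479495  0.0367119 ] [ 0.50570027 -0.13675068  0.11218286]
```

```bash
python3 - <<'E'
from h import *
show(plan([.52,-.16,.22],RG,.2,vmax=.017,wmax=5))
E
```

```text
19
[[[0.39,0.22,-0.23],[0.013,0.015,-0.034],0.2],[[0.39,0.24,-0.22],[0.013,0.015,-0.034],0.2],[[0.37,0.27,-0.22],[0.013,0.015,-0.034],0.2],[[0.36,0.29,-0.21],[0.013,0.015,-0.034],0.2],[[0.35,0.3,-0.21],[0.013,0.015,-0.034],0.2],[[0.33,0.32,-0.21],[0.013,0.015,-0.034],0.2],[[0.31,0.34,-0.21],[0.013,0.015,-0.034],0.2],[[0.3,0.36,-0.21],[0.013,0.015,-0.035],0.2],[[0.27,0.37,-0.21],[0.013,0.015,-0.034],0.2],[[0.25,0.39,-0.21],[0.013,0.015,-0.035],0.2],[[0.23,0.4,-0.21],[0.013,0.015,-0.034],0.2],[[0.21,0.41,-0.22],[0.013,0.015,-0.035],0.2]]
[[[0.19,0.42,-0.22],[0.013,0.014,-0.034],0.2],[[0.17,0.42,-0.23],[0.013,0.015,-0.035],0.2],[[0.14,0.43,-0.23],[0.013,0.014,-0.034],0.2],[[0.12,0.43,-0.24],[0.013,0.014,-0.035],0.2],[[0.09,0.43,-0.25],[0.013,0.015,-0.034],0.2],[[0.07,0.43,-0.26],[0.012,0.014,-0.035],0.2],[[0.05,0.42,-0.27],[0.013,0.015,-0.034],0.2]]
```

>>> move_arm(motion=[[[0, 0, -0.8], [0, 0, 0], -0.4], [[0.4, 0.22, -0.25], [0.013, 0.015, -0.034], 0.2], [[0.4, 0.24, -0.22], [0.013, 0.015, -0.034], 0.2], [[0.38, 0.27, -0.22], [0.013, 0.015, -0.034], 0.2], [[0.37, 0.29, -0.21], [0.013, 0.015, -0.034], 0.2], [[0.35, 0.3, -0.21], [0.013, 0.015, -0.034], 0.2], [[0.33, 0.32, -0.21], [0.013, 0.015, -0.034], 0.2], [[0.31, 0.34, -0.21], [0.013, 0.015, -0.034], 0.2], [[0.3, 0.36, -0.21], [0.013, 0.015, -0.034], 0.2], [[0.27, 0.37, -0.21], [0.013, 0.015, -0.034], 0.2], [[0.25, 0.39, -0.21], [0.013, 0.015, -0.034], 0.2], [[0.23, 0.4, -0.21], [0.013, 0.015, -0.034], 0.2]])

```text
time_s: 10.57
position: [0.479, -0.2187, 0.2021]
tool_rot: [[-0.615, 0.679, -0.402], [0.66, 0.721, 0.209], [0.432, -0.137, -0.892]]
ft_force: [-0.2, -0.1, 0.1]
grip_width: 0.0512
```

```bash
python3 - <<'E'
from h import *
st()
show(plan([.52,-.155,.20],RG,.2,vmax=.017,wmax=5))
E
```

```text
t 10.57 p [ 0.479  -0.2187  0.2021] R [[-0.615, 0.679, -0.402], [0.66, 0.721, 0.209], [0.432, -0.137, -0.892]] F [-0.2 -0.1  0.1] w 0.0512 q [-35.6  33.6  63.6  -3.9 109.5 -81. ]
8
[[[0.1,0.46,-0.01],[0.012,0.013,-0.033],0.2],[[0.07,0.47,-0.02],[0.012,0.013,-0.033],0.2],[[0.04,0.47,-0.03],[0.012,0.013,-0.033],0.2],[[0.0,0.47,-0.04],[0.012,0.013,-0.033],0.2],[[-0.03,0.47,-0.05],[0.012,0.013,-0.033],0.2],[[-0.06,0.47,-0.06],[0.012,0.013,-0.033],0.2],[[-0.09,0.46,-0.08],[0.013,0.013,-0.033],0.2],[[-0.11,0.45,-0.09],[0.012,0.013,-0.032],0.2]]
```

>>> move_arm(motion=[[[0.1, 0.46, -0.01], [0.012, 0.013, -0.033], 0.2], [[0.07, 0.47, -0.02], [0.012, 0.013, -0.033], 0.2], [[0.04, 0.47, -0.03], [0.012, 0.013, -0.033], 0.2], [[0, 0.47, -0.04], [0.012, 0.013, -0.033], 0.2], [[-0.03, 0.47, -0.05], [0.012, 0.013, -0.033], 0.2], [[-0.06, 0.47, -0.06], [0.012, 0.013, -0.033], 0.2], [[-0.09, 0.46, -0.08], [0.012, 0.013, -0.033], 0.2], [[-0.11, 0.45, -0.09], [0.012, 0.013, -0.032], 0.2], [[0, 0, 0], [0, 0, 0], 0.2]])

```text
time_s: 11.32
position: [0.5208, -0.1513, 0.1959]
tool_rot: [[-0.733, 0.154, -0.662], [0.104, 0.988, 0.114], [0.672, 0.015, -0.74]]
ft_force: [0.2, -1.1, -0.7]
grip_width: 0.051
```

```bash
python3 - <<'E'
from h import *
st()
show(plan(TG-.075*RG[:,2],RG,.2,vmax=.014,wmax=5))
from rig import imaging
import cv2
for n in("scene","top"): cv2.imwrite(f"pics/{n}5.png",imaging.get_image(n)["img"])
E
```

```text
t 11.32 p [ 0.5208 -0.1513  0.1959] R [[-0.733, 0.154, -0.662], [0.104, 0.988, 0.114], [0.672, 0.015, -0.74]] F [ 0.2 -1.1 -0.7] w 0.051 q [ -24.1   42.9   52.7  -11.7  125.2 -108.8]
8
[[[-0.28,0.07,0.62],[-0.0,-0.001,0.002],0.2],[[-0.27,0.07,0.62],[-0.001,-0.001,0.002],0.2],[[-0.27,0.07,0.62],[-0.0,-0.001,0.002],0.2],[[-0.27,0.07,0.62],[-0.001,-0.001,0.002],0.2],[[-0.27,0.07,0.62],[-0.0,-0.002,0.002],0.2],[[-0.27,0.07,0.62],[-0.001,-0.001,0.002],0.2],[[-0.27,0.07,0.62],[-0.0,-0.002,0.002],0.2],[[-0.27,0.08,0.61],[-0.001,-0.001,0.001],0.2]]
```

View pics/scene5.png

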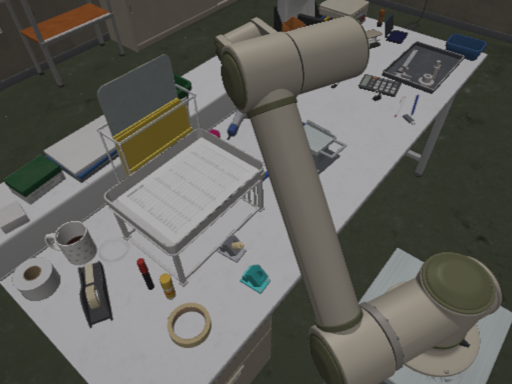

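View pics/top5.png

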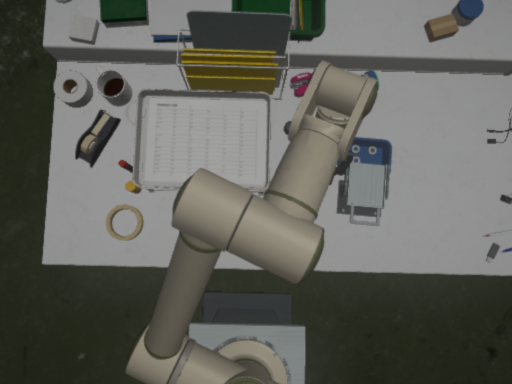

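```bash
python3 - <<'E'
import numpy as np
from scipy.optimize import least_squares
D=[([-75.648,21.807,74.336,83.858],(.247,-.491,.231)),([-54.7,23.4,86.6,70.4],(.3885,-.3444,.1488)),([-47.4,26.3,87,67.5],(.4362,-.2998,.1212)),([-48.1,31,91.2,58],(.4332,-.3073,.0586)),([-43.7,27.9,73.6,78.8],(.495,-.3113,.1763)),([-45.2,27.2,78.8,74.3],(.4725,-.3098,.1549)),([-48.4,25.1,87.2,67.8],(.4281,-.3053,.1306))]
def m(p,q):
    h,a,L2,L3,Lt,off=p; q=np.radians(q)
    r=a+L2*np.sin(q[1])+L3*np.sin(q[1]+q[2])+Lt*np.sin(q[1:].sum())
    z=h+L2*np.cos(q[1])+L3*np.cos(q[1]+q[2])+Lt*np.cos(q[1:].sum())
    return np.array([r*np.cos(q[0])-off*np.sin(q[0]),r*np.sin(q[0])+off*np.cos(q[0]),z])
f=lambda p:np.concatenate([m(p,q)-np.array(P) for q,P in D]+[.05*(np.array(p)-[.3,0,.43,.39,.3,0])])
s=least_squares(f,[.3,0,.43,.39,.3,0]); print(s.x, np.abs(f(s.x)[:21]).max())
E
```

```text
[0.27828769 0.03686175 0.36947666 0.3553563  0.35046943 0.11743616] 0.011976339566182492
```

>>> move_arm(motion=[[[-0.28, 0.07, 0.62], [0, -0.001, 0.002], 0.2], [[-0.27, 0.07, 0.62], [-0.001, -0.001, 0.002], 0.2], [[-0.27, 0.07, 0.62], [0, -0.001, 0.002], 0.2], [[-0.27, 0.07, 0.62], [-0.001, -0.001, 0.002], 0.2], [[-0.27, 0.07, 0.62], [0, -0.002, 0.002], 0.2], [[-0.27, 0.07, 0.62], [-0.001, -0.001, 0.002], 0.2], [[-0.27, 0.07, 0.62], [0, -0.002, 0.002], 0.2], [[-0.27, 0.08, 0.61], [-0.001, -0.001, 0.001], 0.2], [[0, 0, 0], [0, 0, 0], 0.2]])

```text
time_s: 12.17
position: [0.4855, -0.1433, 0.0921]
tool_rot: [[-0.745, 0.221, -0.629], [0.179, 0.975, 0.131], [0.643, -0.015, -0.766]]
ft_force: [-1.2, -0.5, -0.0]
grip_width: 0.0511
```

```bash
python3 - <<'E'
from h import *
st()
show(plan(TG-.03*RG[:,2],RG,.2,vmax=.01,wmax=5))
from rig import imaging
import cv2
for n in("scene","top"): cv2.imwrite(f"pics/{n}6.png",imaging.get_image(n)["img"])
E
```

```text
t 12.17 p [ 0.4855 -0.1433  0.0921] R [[-0.745, 0.221, -0.629], [0.179, 0.975, 0.131], [0.643, -0.015, -0.766]] F [-1.2 -0.5 -0. ] w 0.0511 q [ -25.4   44.1   67.8   -9.1  107.1 -101.9]
5
[[[0.0,0.09,0.43],[0.001,0.002,-0.004],0.2],[[-0.0,0.1,0.43],[0.001,0.002,-0.004],0.2],[[-0.0,0.1,0.43],[0.002,0.001,-0.004],0.2],[[-0.01,0.1,0.42],[0.001,0.002,-0.004],0.2],[[-0.01,0.09,0.42],[0.002,0.001,-0.003],0.2]]
```

View pics/scene6.png

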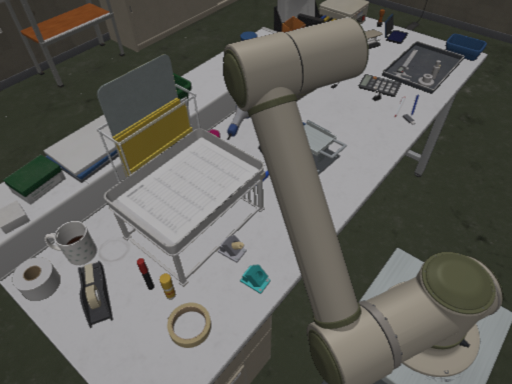

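View pics/top6.png

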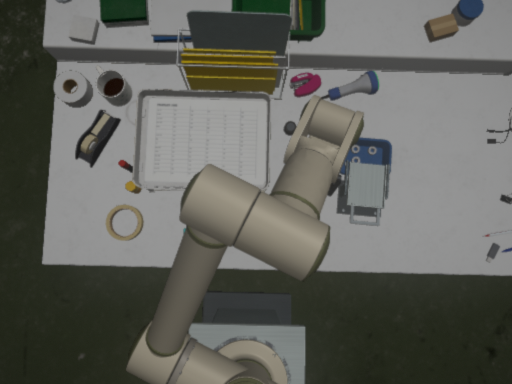

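The forearm is clear of the letter tray's corner at top (270,188). The gripper itself stays hidden, so I'll approach on the measured pose.

>>> move_arm(motion=[[[0, 0.09, 0.43], [0.001, 0.002, -0.004], 0.2], [[0, 0.1, 0.43], [0.001, 0.002, -0.003], 0.2], [[0, 0.1, 0.42], [0.001, 0.001, -0.003], 0.2], [[-0.01, 0.09, 0.42], [0.001, 0.001, -0.003], 0.2], [[0, 0.07, 0.4], [0.001, 0.001, -0.002], 0.2], [[0, 0, 0], [0, 0, 0], 0.2]])

```text
time_s: 12.77
position: [0.4607, -0.1296, 0.0609]
tool_rot: [[-0.747, 0.19, -0.638], [0.147, 0.982, 0.12], [0.649, -0.004, -0.761]]
ft_force: [-1.0, -0.3, 0.3]
grip_width: 0.0515
```

```bash
python3 - <<'E'
from h import *
st()
show(plan(TG,RG,.2,vmax=.008,wmax=5))
E
```

```text
t 12.77 p [ 0.4607 -0.1296  0.0609] R [[-0.747, 0.19, -0.638], [0.147, 0.982, 0.12], [0.649, -0.004, -0.761]] F [-1.  -0.3  0.3] w 0.0515 q [ -24.9   44.3   74.2   -9.4  101.  -102.4]
4
[[[-0.01,0.01,0.39],[0.0,0.001,-0.001],0.2],[[-0.01,0.02,0.39],[0.0,0.001,-0.001],0.2],[[-0.0,0.01,0.4],[0.0,0.001,-0.001],0.2],[[-0.01,0.02,0.39],[0.001,0.002,-0.001],0.2]]
```

>>> move_arm(motion=[[[-0.01, 0.02, 0.38], [0, 0.001, -0.001], 0.2], [[-0.01, 0.02, 0.38], [0, 0.001, -0.001], 0.2], [[0, 0.01, 0.36], [0, 0.001, -0.001], 0.2], [[0, 0.01, 0.3], [0, 0, 0], 0.2], [[0, 0, 0], [0, 0, 0], 0.2]])

```text
time_s: 13.18
position: [0.4411, -0.1243, 0.0367]
tool_rot: [[-0.743, 0.184, -0.643], [0.139, 0.983, 0.121], [0.654, 0.0, -0.756]]
ft_force: [-0.2, -0.5, -0.1]
grip_width: 0.0513
```

```bash
python3 - <<'E'
from h import *
s=st()
print((TG-s["position"])@s["tool_rot"])
E
```

```text
t 13.18 p [ 0.4411 -0.1243  0.0367] R [[-0.743, 0.184, -0.643], [0.139, 0.983, 0.121], [0.654, 0.0, -0.756]] F [-0.2 -0.5 -0.1] w 0.0513 q [ -25.2   44.9   78.5   -9.5   96.4 -102.2]
[-0.0001 -0.0004 -0.0002]
```

Precisely on target with no contact. Closing.

>>> move_arm(motion=[[[0, 0, 0], [0, 0, 0], -0.2], [[0, 0, 0], [0, 0, 0], -0.4], [[0, 0, 0], [0, 0, 0], -0.5], [[0, 0, 0], [0, 0, 0], -1], [[0, 0, 0], [0, 0, 0], -1], [[0, 0, 0], [0, 0, 0], -1], [[0, 0, 0], [0, 0, 0], -1]], squeeze=60)

```text
time_s: 13.77
position: [0.4414, -0.1243, 0.0369]
tool_rot: [[-0.744, 0.184, -0.643], [0.139, 0.983, 0.121], [0.654, 0.001, -0.757]]
ft_force: [-0.3, 0.8, -0.3]
grip_width: 0.0189
```

```bash
python3 - <<'E'
from h import *
s=st()
E
```

```text
t 13.77 p [ 0.4414 -0.1243  0.0369] R [[-0.744, 0.184, -0.643], [0.139, 0.983, 0.121], [0.654, 0.001, -0.757]] F [-0.3  0.8 -0.3] w 0.0189 q [ -25.2   44.9   78.5   -9.5   96.5 -102.2]
```

>>> move_arm(motion=[[[0.15, 0, -0.005], [0, 0, 0], -1], [[0.2, 0, -0.007], [0, 0, 0], -1], [[0.2, 0, -0.007], [0, 0, 0], -1]])

```text
time_s: 14.02
position: [0.4334, -0.123, 0.0442]
tool_rot: [[-0.744, 0.184, -0.642], [0.139, 0.983, 0.121], [0.653, 0.0, -0.757]]
ft_force: [0.1, 0.1, -1.5]
grip_width: 0.019
```

```bash
python3 - <<'E'
from h import *
s=st();print((s["position"]-TG)@RG)
E
```

```text
t 14.02 p [ 0.4334 -0.123   0.0442] R [[-0.744, 0.184, -0.642], [0.139, 0.983, 0.121], [0.653, 0.0, -0.757]] F [ 0.1  0.1 -1.5] w 0.019 q [ -25.4   43.7   79.8   -9.6   96.3 -102.4]
[ 0.0109  0.0003 -0.0005]
```

>>> move_arm(motion=[[[0.25, 0, -0.01], [0, 0, 0], -1], [[0.3, 0, -0.01], [0, 0, 0], -1], [[0.4, 0, -0.02], [0, 0, 0], -1], [[0.5, 0, -0.1], [0, 0, 0], -1], [[0.5, 0, -0.3], [0, 0, 0], -1], [[0.4, 0, -0.5], [0, 0, 0], -1], [[0.3, 0, -0.7], [0, 0, 0], -1], [[0.2, 0, -0.8], [0, 0, 0], -1], [[0, 0, -0.8], [0, 0, 0], -1], [[0, 0, -0.6], [0, 0, 0], -1]])

```text
time_s: 14.85
position: [0.4343, -0.1229, 0.1507]
tool_rot: [[-0.743, 0.185, -0.643], [0.14, 0.983, 0.122], [0.654, 0.001, -0.756]]
ft_force: [-0.0, -0.1, -0.7]
grip_width: 0.0194
```

```bash
python3 - <<'E'
from h import *
s=st()
from rig import imaging
import cv2
for n in("scene","top"): cv2.imwrite(f"pics/{n}7.png",imaging.get_image(n)["img"])
E
```

```text
t 14.85 p [ 0.4343 -0.1229  0.1507] R [[-0.743, 0.185, -0.643], [0.14, 0.983, 0.122], [0.654, 0.001, -0.756]] F [-0.  -0.1 -0.7] w 0.0194 q [ -25.4   36.    74.5  -10.1  109.2 -104.6]
```

View pics/scene7.png

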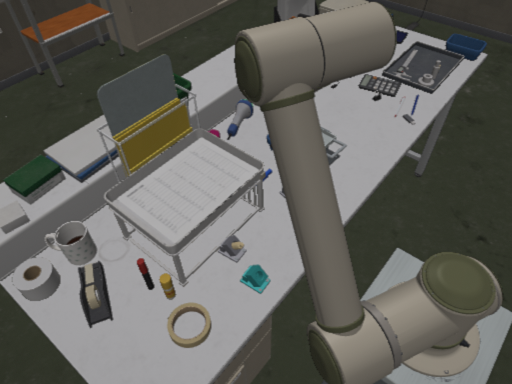

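View pics/top7.png

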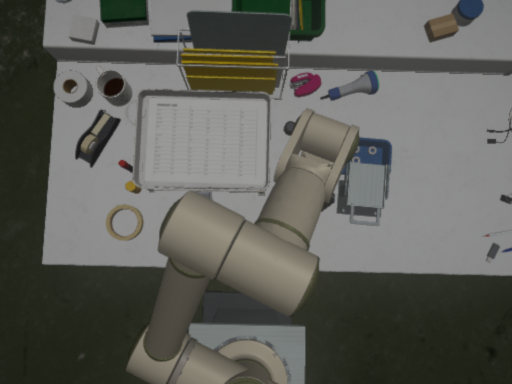

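```bash
cat >> h.py <<'E'
BIN=np.array([.614,-.311,.25])
RF=np.c_[-HX,HY,[0,0,-1]]
E
python3 - <<'E'
from h import *
show(plan(BIN,RF,-1,vmax=.013))
E
```

```text
22
[[[-0.22,-0.34,-0.48],[0.0,-0.015,-0.0],-1],[[-0.23,-0.34,-0.48],[0.0,-0.015,-0.0],-1],[[-0.25,-0.34,-0.47],[0.0,-0.015,-0.0],-1],[[-0.26,-0.34,-0.46],[0.0,-0.015,-0.0],-1],[[-0.27,-0.35,-0.45],[0.0,-0.016,-0.0],-1],[[-0.29,-0.34,-0.44],[0.0,-0.015,-0.0],-1],[[-0.3,-0.35,-0.43],[0.0,-0.016,-0.0],-1],[[-0.32,-0.34,-0.42],[0.0,-0.015,-0.0],-1],[[-0.33,-0.35,-0.42],[0.0,-0.016,-0.0],-1],[[-0.34,-0.34,-0.4],[0.0,-0.015,-0.0],-1],[[-0.36,-0.35,-0.39],[0.0,-0.016,-0.0],-1],[[-0.37,-0.34,-0.38],[0.0,-0.015,-0.0],-1]]
[[[-0.38,-0.35,-0.37],[0.0,-0.016,-0.0],-1],[[-0.39,-0.34,-0.36],[0.0,-0.015,-0.0],-1],[[-0.41,-0.35,-0.34],[0.0,-0.016,-0.0],-1],[[-0.42,-0.34,-0.33],[0.0,-0.015,-0.0],-1],[[-0.43,-0.35,-0.32],[0.0,-0.016,-0.0],-1],[[-0.44,-0.34,-0.3],[0.0,-0.015,-0.0],-1],[[-0.44,-0.35,-0.29],[0.0,-0.016,-0.0],-1],[[-0.45,-0.34,-0.27],[-0.0,-0.015,-0.0],-1],[[-0.46,-0.35,-0.26],[-0.0,-0.016,-0.001],-1],[[-0.48,-0.34,-0.24],[-0.0,-0.015,-0.0],-1]]
```

>>> move_arm(motion=[[[-0.1, -0.1, -0.6], [0, -0.015, 0], -1], [[-0.23, -0.34, -0.5], [0, -0.015, 0], -1], [[-0.25, -0.34, -0.47], [0, -0.015, 0], -1], [[-0.26, -0.34, -0.46], [0, -0.015, 0], -1], [[-0.27, -0.35, -0.45], [0, -0.016, 0], -1], [[-0.29, -0.34, -0.44], [0, -0.015, 0], -1], [[-0.3, -0.35, -0.43], [0, -0.016, 0], -1], [[-0.32, -0.34, -0.42], [0, -0.015, 0], -1], [[-0.33, -0.35, -0.42], [0, -0.016, 0], -1], [[-0.34, -0.34, -0.4], [0, -0.015, 0], -1], [[-0.36, -0.35, -0.39], [0, -0.016, 0], -1], [[-0.37, -0.34, -0.38], [0, -0.015, 0], -1]])

```text
time_s: 15.95
position: [0.5373, -0.2292, 0.2122]
tool_rot: [[-0.939, 0.185, -0.289], [0.177, 0.983, 0.056], [0.294, 0.001, -0.956]]
ft_force: [0.3, 0.6, -1.0]
grip_width: 0.0192
```

```bash
python3 - <<'E'
from h import *
st()
show(plan(BIN,RF,-1,vmax=.013))
E
```

```text
t 15.95 p [ 0.5373 -0.2292  0.2122] R [[-0.939, 0.185, -0.289], [0.177, 0.983, 0.056], [0.294, 0.001, -0.956]] F [ 0.3  0.6 -1. ] w 0.0192 q [ -32.    34.1   58.1   -6.3  103.7 -112. ]
10
[[[-0.38,-0.33,-0.31],[0.0,-0.014,-0.0],-1],[[-0.39,-0.33,-0.3],[0.0,-0.014,-0.0],-1],[[-0.39,-0.33,-0.29],[0.0,-0.014,-0.0],-1],[[-0.4,-0.33,-0.28],[0.0,-0.014,-0.0],-1],[[-0.41,-0.33,-0.27],[0.0,-0.014,-0.0],-1],[[-0.42,-0.33,-0.26],[0.0,-0.015,-0.0],-1],[[-0.43,-0.33,-0.24],[0.0,-0.014,-0.0],-1],[[-0.43,-0.33,-0.23],[0.0,-0.015,-0.0],-1],[[-0.44,-0.33,-0.22],[0.0,-0.014,-0.001],-1],[[-0.45,-0.34,-0.2],[0.001,-0.015,-0.0],-1]]
```

>>> move_arm(motion=[[[-0.38, -0.33, -0.31], [0, -0.014, 0], -1], [[-0.39, -0.33, -0.3], [0, -0.014, 0], -1], [[-0.39, -0.33, -0.29], [0, -0.014, 0], -1], [[-0.4, -0.33, -0.28], [0, -0.014, 0], -1], [[-0.41, -0.33, -0.27], [0, -0.014, 0], -1], [[-0.42, -0.33, -0.26], [0, -0.015, 0], -1], [[-0.43, -0.33, -0.24], [0, -0.014, 0], -1], [[-0.4, -0.33, -0.22], [0, -0.014, 0], -1], [[-0.35, -0.25, -0.18], [0, -0.014, 0], -1], [[-0.2, -0.15, -0.1], [0, -0.01, 0], -1], [[0, 0, 0], [0, 0, 0], -1]])

```text
time_s: 16.87
position: [0.6152, -0.3146, 0.2529]
tool_rot: [[-0.982, 0.186, 0.022], [0.186, 0.982, -0.004], [-0.023, 0.0, -1.0]]
ft_force: [0.9, 0.2, -0.8]
grip_width: 0.0192
```

```bash
python3 - <<'E'
from h import *
st()
show(plan(BIN,RF,-1,vmax=.01))
from rig import imaging
import cv2
for n in("scene","top"): cv2.imwrite(f"pics/{n}8.png",imaging.get_image(n)["img"])
E
```

```text
t 16.87 p [ 0.6152 -0.3146  0.2529] R [[-0.982, 0.186, 0.022], [0.186, 0.982, -0.004], [-0.023, 0.0, -1.0]] F [ 0.9  0.2 -0.8] w 0.0192 q [ -37.1   35.8   46.6    0.6   96.5 -116.3]
1
[[[0.1,0.16,0.14],[0.0,0.011,-0.002],-1]]
```

View pics/scene8.png

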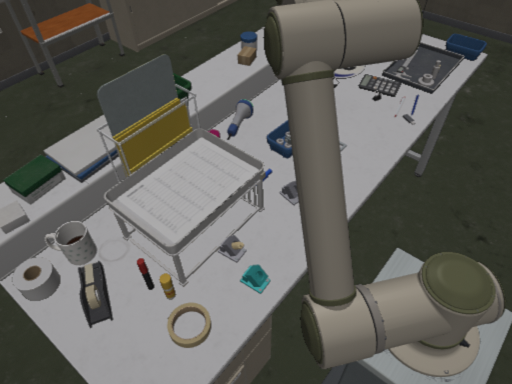

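View pics/top8.png

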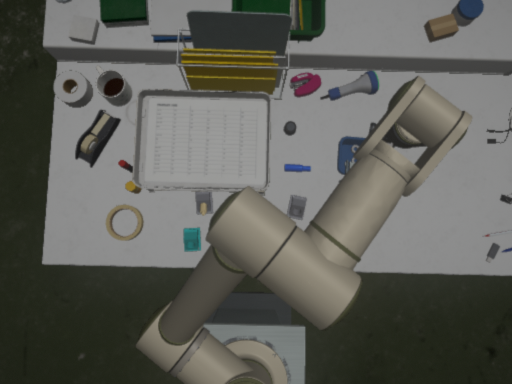

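The shaft is hidden in both views. Holder_a is empty at top (297,207), so it was drawn. I'll swing briefly to where the scene camera can see the gripper and check that the shaft is level in the grip.

```bash
python3 - <<'E'
from h import *
show(plan([.36,-.46,.26],RF,-1,vmax=.0175))
E
```

```text
17
[[[0.66,-0.56,-0.04],[0.0,0.001,-0.0],-1],[[0.66,-0.56,-0.03],[0.0,0.001,-0.0],-1],[[0.66,-0.56,-0.03],[0.0,0.001,-0.0],-1],[[0.66,-0.56,-0.03],[0.0,0.0,-0.0],-1],[[0.65,-0.56,-0.03],[0.0,0.001,-0.0],-1],[[0.66,-0.56,-0.03],[0.0,0.0,-0.0],-1],[[0.66,-0.56,-0.03],[0.0,0.001,-0.0],-1],[[0.65,-0.56,-0.03],[0.0,0.0,-0.0],-1],[[0.66,-0.56,-0.03],[0.0,0.001,-0.0],-1],[[0.65,-0.56,-0.03],[0.0,0.0,-0.0],-1],[[0.66,-0.57,-0.03],[0.0,0.001,-0.0],-1],[[0.65,-0.56,-0.03],[0.0,0.0,-0.0],-1]]
[[[0.66,-0.57,-0.03],[0.0,0.001,-0.0],-1],[[0.65,-0.56,-0.02],[0.0,0.0,-0.0],-1],[[0.66,-0.57,-0.02],[0.0,0.001,-0.001],-1],[[0.65,-0.56,-0.03],[0.0,0.0,-0.0],-1],[[0.66,-0.56,-0.02],[0.0,0.001,-0.001],-1]]
```

>>> move_arm(motion=[[[0.3, -0.25, -0.03], [0, 0.001, 0], -1], [[0.66, -0.56, -0.03], [0, 0.001, 0], -1], [[0.66, -0.56, -0.03], [0, 0.001, 0], -1], [[0.66, -0.56, -0.03], [0, 0.001, 0], -1], [[0.66, -0.56, -0.03], [0, 0.001, 0], -1], [[0.66, -0.56, -0.03], [0, 0.001, 0], -1], [[0.66, -0.56, -0.03], [0, 0.001, 0], -1], [[0.66, -0.56, -0.03], [0, 0.001, 0], -1], [[0.66, -0.56, -0.03], [0, 0, 0], -1], [[0.66, -0.56, -0.03], [0, 0, 0], -1], [[0.66, -0.56, -0.03], [0, 0, 0], -1], [[0.66, -0.56, -0.03], [0, 0, 0], -1]])

```text
time_s: 17.97
position: [0.4318, -0.4099, 0.2563]
tool_rot: [[-0.984, 0.176, -0.007], [0.176, 0.984, 0.007], [0.008, 0.006, -1.0]]
ft_force: [-0.5, -0.7, -1.1]
grip_width: 0.0193
```

>>> move_arm(motion=[[[0.66, -0.56, -0.03], [0, 0, 0], -1], [[0.66, -0.56, -0.03], [0, 0, 0], -1], [[0.66, -0.56, -0.03], [0, 0, 0], -1], [[0.5, -0.4, -0.03], [0, 0, 0], -1], [[0.2, -0.2, 0], [0, 0, 0], -1], [[0, 0, 0], [0, 0, 0], -1]])

```text
time_s: 18.47
position: [0.3631, -0.4462, 0.2592]
tool_rot: [[-0.984, 0.178, -0.01], [0.178, 0.984, 0.009], [0.012, 0.007, -1.0]]
ft_force: [0.1, 0.5, -0.8]
grip_width: 0.0188
```

```bash
python3 - <<'E'
from h import *
s=st()
from rig import imaging
import cv2
d=imaging.get_image("scene")["img"]; cv2.imwrite("pics/scene9.png",d)
d=imaging.get_image("top")["img"]; cv2.imwrite("pics/top9.png",d)
g=s["position"]-.0187*s["tool_rot"][:,2]
print(proj("scene",g), proj("top",g))
E
```

```text
t 18.47 p [ 0.3631 -0.4462  0.2592] R [[-0.984, 0.178, -0.01], [0.178, 0.984, 0.009], [0.012, 0.007, -1.0]] F [ 0.1  0.5 -0.8] w 0.0188 q [ -62.5   23.8   66.6   -0.3   90.4 -142.3]
(np.float64(397.79902444837325), np.float64(80.14176443382247)) (np.float64(449.4361018724285), np.float64(252.42105588337404))
```

View pics/scene9.png

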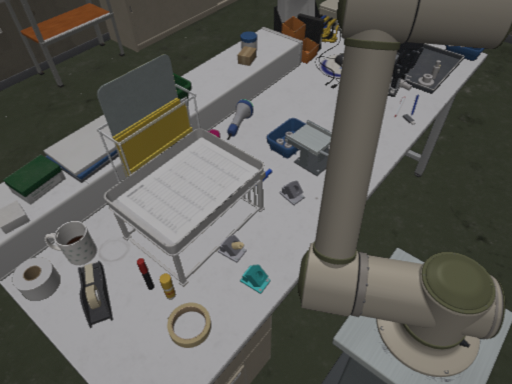

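View pics/top9.png

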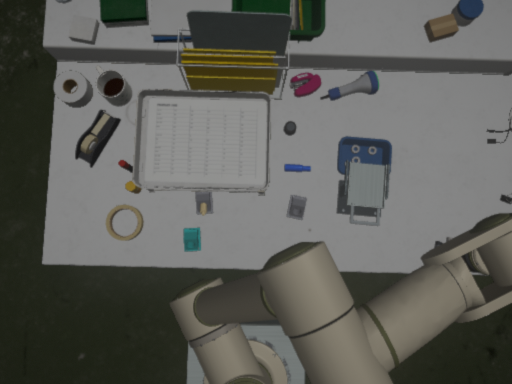

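```bash
python3 - <<'E'
import cv2
s=cv2.imread("pics/scene9.png")
cv2.imwrite("pics/c9.png",cv2.convertScaleAbs(cv2.resize(s[40:115,365:435],None,fx=8,fy=8,interpolation=cv2.INTER_CUBIC),alpha=1.6))
E
```

```text
(no output)
```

View pics/c9.png

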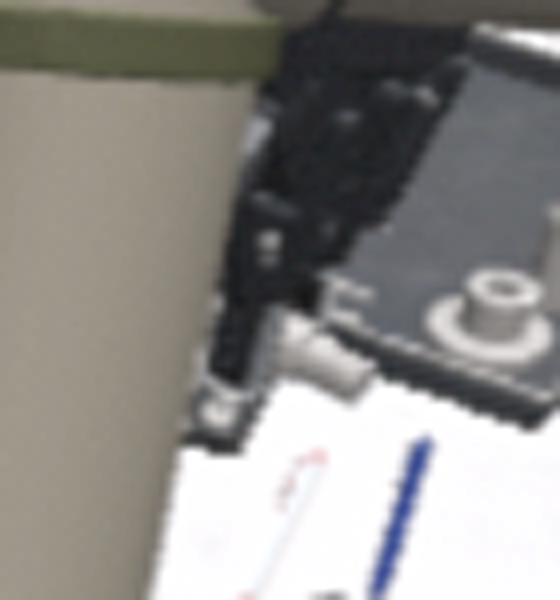

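```bash
python3 - <<'E'
from h import *
p=np.array([.3631,-.4462,.2592]);R=np.array([[-.984,.178,-.010],[.178,.984,.009],[.012,.007,-1]])
g=p-.0187*R[:,2]
for t in (-5,0,5):
  ax=R[:,0]*np.cos(np.radians(t))-R[:,2]*np.sin(np.radians(t))
  for d in (-.0365,0,.0135,.025,.0365):
    a=proj("scene",g+ax*d); print(t,d,[round((a[0]-365+.5)*8),round((a[1]-40+.5)*8)])
E
```

```text
-5 -0.0365 [182, 275]
-5 0 [266, 325]
-5 0.0135 [298, 344]
-5 0.025 [326, 360]
-5 0.0365 [354, 377]
0 -0.0365 [179, 283]
0 0 [266, 325]
0 0.0135 [299, 341]
0 0.025 [328, 355]
0 0.0365 [357, 369]
5 -0.0365 [178, 291]
5 0 [266, 325]
5 0.0135 [300, 338]
5 0.025 [329, 349]
5 0.0365 [359, 361]
```

```bash
python3 - <<'E'
import cv2
s=cv2.imread("pics/scene9.png")
cv2.imwrite("pics/c9b.png",cv2.convertScaleAbs(cv2.resize(s[74:96,390:420],None,fx=26,fy=26,interpolation=cv2.INTER_LANCZOS4),alpha=1.5))
E
```

```text
(no output)
```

View pics/c9b.png

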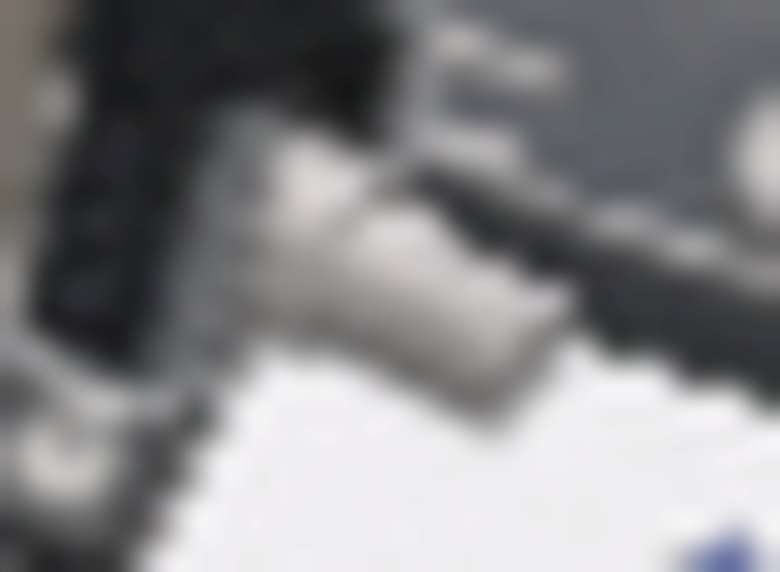

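The thin end is held level to within about 2° (tip at scene (410,88)), sagging about 1.5° relative to the tool. The tray is down and the collars are in the bin at top (355,150) and (373,150). I'll go back over the bin with a small upward correction.

```bash
cat >> h.py <<'E'
_t=np.radians(1.3);_x=-HX*np.cos(_t)+np.array([0,0,np.sin(_t)])
RF2=np.c_[_x,HY,np.cross(_x,HY)]
E
python3 - <<'E'
from h import *
t=lambda x,y:crop(x,y,5,270,130)
for p in [(340,140),(609,150),(470,40)]: print(onz("top",*t(*p),.052))
show(plan(BIN,RF2,-1,vmax=.0175))
E
```

```text
[ 0.61113412 -0.23792261  0.052     ]
[ 0.60945207 -0.38612762  0.052     ]
[ 0.66897385 -0.30966845  0.052     ]
17
[[[-0.65,0.52,0.02],[0.0,0.0,0.0],-1],[[-0.65,0.52,0.02],[0.0,0.0,0.0],-1],[[-0.65,0.52,0.02],[0.0,0.0,0.0],-1],[[-0.65,0.52,0.02],[0.0,0.0,0.0],-1],[[-0.65,0.52,0.02],[0.0,0.0,0.0],-1],[[-0.65,0.52,0.02],[0.0,0.0,0.0],-1],[[-0.66,0.52,0.03],[0.0,0.0,0.0],-1],[[-0.65,0.52,0.02],[0.0,0.001,0.0],-1],[[-0.66,0.52,0.02],[0.0,0.0,0.0],-1],[[-0.65,0.52,0.02],[0.0,0.001,0.0],-1],[[-0.66,0.52,0.02],[0.0,0.0,0.0],-1],[[-0.65,0.52,0.02],[0.001,0.001,0.0],-1]]
[[[-0.66,0.52,0.02],[0.0,0.0,0.001],-1],[[-0.65,0.52,0.02],[0.001,0.001,0.0],-1],[[-0.66,0.52,0.02],[0.0,0.0,0.001],-1],[[-0.65,0.52,0.02],[0.001,0.001,0.0],-1],[[-0.65,0.52,0.02],[0.0,0.0,0.001],-1]]
```

>>> move_arm(motion=[[[-0.3, 0.25, 0], [0, 0, 0], -1], [[-0.65, 0.52, 0.02], [0, 0, 0], -1], [[-0.65, 0.52, 0.02], [0, 0, 0], -1], [[-0.65, 0.52, 0.02], [0, 0, 0], -1], [[-0.65, 0.52, 0.02], [0, 0, 0], -1], [[-0.65, 0.52, 0.02], [0, 0, 0], -1], [[-0.65, 0.52, 0.02], [0, 0, 0], -1], [[-0.65, 0.52, 0.02], [0, 0, 0], -1], [[-0.65, 0.52, 0.02], [0, 0, 0], -1], [[-0.65, 0.52, 0.02], [0, 0, 0], -1], [[-0.65, 0.52, 0.02], [0, 0, 0], -1], [[-0.65, 0.52, 0.02], [0, 0, 0], -1]])

```text
time_s: 19.57
position: [0.5496, -0.3381, 0.2525]
tool_rot: [[-0.986, 0.166, -0.009], [0.166, 0.986, 0.013], [0.011, 0.011, -1.0]]
ft_force: [-0.2, 0.0, -0.4]
grip_width: 0.0189
```

```bash
python3 - <<'E'
from h import *
st(); show(plan(BIN,RF2,-1,vmax=.0175))
E
```

```text
t 19.57 p [ 0.5496 -0.3381  0.2525] R [[-0.986, 0.166, -0.009], [0.166, 0.986, 0.013], [0.011, 0.011, -1.0]] F [-0.2  0.  -0.4] w 0.0189 q [ -42.2   31.6   54.4    0.2   95.  -122.6]
4
[[[-0.74,0.47,0.03],[0.001,0.001,0.002],-1],[[-0.73,0.47,0.03],[0.001,0.001,0.002],-1],[[-0.74,0.47,0.02],[0.002,0.002,0.002],-1],[[-0.73,0.48,0.02],[0.001,0.001,0.002],-1]]
```

>>> move_arm(motion=[[[-0.74, 0.47, 0.03], [0.001, 0.001, 0.002], -1], [[-0.73, 0.47, 0.03], [0.001, 0.001, 0.002], -1], [[-0.6, 0.37, 0.02], [0.001, 0.001, 0.002], -1], [[-0.3, 0.2, 0.02], [0.001, 0.001, 0.001], -1], [[0, 0, 0], [0, 0, 0], -1], [[0, 0, 0], [0, 0, 0], -1]])

```text
time_s: 20.07
position: [0.6112, -0.3046, 0.2479]
tool_rot: [[-0.985, 0.169, -0.02], [0.168, 0.986, 0.008], [0.021, 0.005, -1.0]]
ft_force: [-0.1, -0.4, -1.1]
grip_width: 0.019
```

```bash
python3 - <<'E'
from h import *
st(); show(plan(BIN,RF2,-1,vmax=.0175))
E
```

```text
t 20.07 p [ 0.6112 -0.3046  0.2479] R [[-0.985, 0.169, -0.02], [0.168, 0.986, 0.008], [0.021, 0.005, -1.0]] F [-0.1 -0.4 -1.1] w 0.019 q [ -36.3   36.2   46.6   -0.3   98.4 -116.6]
1
[[[-0.19,-0.29,-0.11],[0.002,0.001,0.007],-1]]
```

>>> move_arm(motion=[[[-0.12, -0.18, -0.06], [0.001, 0.001, 0.003], -1], [[-0.1, -0.12, -0.05], [0.001, 0, 0.003], -1], [[0, 0, 0], [0, 0, 0], -1], [[0, 0, 0], [0, 0, 0], -1], [[0, 0, 0], [0, 0, 0], -1], [[0, 0, 0], [0, 0, 0], -1], [[0, 0, 0], [0, 0, 0], -1], [[0, 0, 0], [0, 0, 0], -1]])

```text
time_s: 20.73
position: [0.6125, -0.314, 0.2511]
tool_rot: [[-0.982, 0.186, -0.023], [0.186, 0.983, 0.004], [0.023, -0.001, -1.0]]
ft_force: [0.4, -0.1, -1.2]
grip_width: 0.0195
```

```bash
python3 - <<'E'
from h import *
s=st(); print(s["qvel"])
from rig import imaging
import cv2
for n in("scene","top"): cv2.imwrite(f"pics/{n}10.png",imaging.get_image(n)["img"])
E
```

```text
t 20.73 p [ 0.6125 -0.314   0.2511] R [[-0.982, 0.186, -0.023], [0.186, 0.983, 0.004], [0.023, -0.001, -1.0]] F [ 0.4 -0.1 -1.2] w 0.0195 q [ -36.7   36.8   44.9   -0.6   99.5 -116.1]
[-0.1984 -0.1472  0.15   -0.0623  0.0166 -0.0644]
```

View pics/scene10.png

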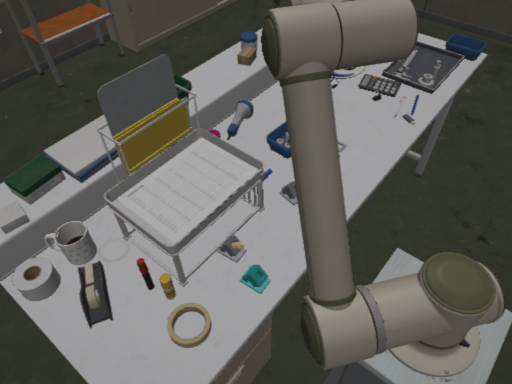

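View pics/top10.png

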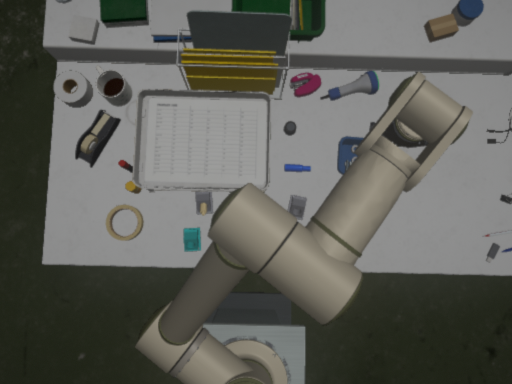

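The arm is steady over the bin with the shaft in the grip (opening 19.5 mm, about 1.2 N of load). The bystanders are unmoved, so I'm handing in.

```bash
python3 -c "
from rig import job; print(job.close_job())"
```

```text
the job is handed in; nothing more can be done
None
```

The job is handed in at about 21 s, with every step done in the order asked. No verdict is reported.

**Tray and collars:** I pinched the wire handle, tilted the tray to about 0.88 rad and lowered it again. The last clear top view shows it level, with the bin still in its place. All three collars were seen in the bin just after tipping; two were still visible in that last view.

**Shaft:** I drew it out of holder_a with almost no side force, and that holder now shows empty. It is held over the middle of the bin, about 0.27 m above the desk. The final readings were 19.5 mm grip opening and about 1.2 N of load.

**Left alone:** The stand-off, loupe, tape and look-alikes appear unmoved in the final images.

**What the checks could not settle:**
- **Level:** In the final pose the arm hides the shaft from both cameras. I checked it at a detour pose, where the two estimates of its droop relative to the tool were about 1.5° and up to 4°. I tilted the tool up 1.3° to compensate, so I expect it within about 1–3° of level.
- **Grip readings:** The opening reads about 2 mm below the true thickness for both the bar and the shaft, which I took as sensor bias.
- **Handle slip:** My first grasp of the handle was too shallow, so I re-gripped it deeper. The bar later slipped about 6 mm in the grip while the tray was going back down.

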